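# Tip the nuts and threaded reducers into the tub, stand the cup in its row, close the tub

## Task

Pick up the cup that holds the nuts and threaded reducers and pour all six of them into the open round tub. Then stand the empty cup upright in the free place of the row on the low stand, centred on the round rubber pad, and after that put the lid on the tub so that it sits flat and closed. Leave the two cups already in the row standing where they are, the tub upright, and the spanner, tape and brush undisturbed.

Things in the scene. Friction and masses are not known exactly. Their poses are not given: they have to be found in the camera images.
- cup: the filled cup, standing on the bench left of the tub: plain, almost straight-sided steel cup, 66 mm outside diameter (68 at the rim), 90 mm tall, 3 mm wall, inner floor 5 mm up, no handle; origin at the centre of its underside, z up through its mouth. Weighs about 160 g empty and 400 g filled
- cup_mouth (a point): centre of the filled cup's mouth, 90 mm above its underside
- piece_0: one of the four lower pieces in the cup: plain hexagon nut, 24 x 28 mm, 13 mm thick; origin at the centre of its flat hexagonal underside, z up through it as it starts. Weighs about 30 g
- piece_1: one of the four lower pieces in the cup: plain hexagon nut, 24 x 28 mm, 13 mm thick; origin at the centre of its flat hexagonal underside, z up through it as it starts. Weighs about 30 g
- piece_2: one of the four lower pieces in the cup: plain hexagon nut, 24 x 28 mm, 13 mm thick; origin at the centre of its flat hexagonal underside, z up through it as it starts. Weighs about 30 g
- piece_3: one of the four lower pieces in the cup: plain hexagon nut, 24 x 28 mm, 13 mm thick; origin at the centre of its flat hexagonal underside, z up through it as it starts. Weighs about 30 g
- piece_4: one of the two top pieces in the cup: threaded reducer, hexagon 22 x 25 mm with a 14 mm threaded stub, 34 mm tall; origin at the centre of its flat hexagonal underside, z up through it as it starts. Weighs about 60 g
- piece_5: one of the two top pieces in the cup: threaded reducer, hexagon 22 x 25 mm with a 14 mm threaded stub, 34 mm tall; origin at the centre of its flat hexagonal underside, z up through it as it starts. Weighs about 60 g
- tub: the open round aluminium tub, 140 mm outside diameter, 75 mm tall, 4 mm wall (132 mm inside), inner floor 5 mm up, loose, about 0.8 kg; origin at the centre of its underside, z up
- tub_rim (a point): centre of the tub's mouth, level with its rim, 75 mm above the bench
- lid: the tub's round lid, lying right way up left of the tub, 0.22 kg: flange 145 mm diameter, 5 mm thick, underside 8 mm above the origin; below it a boss 120 mm diameter (112 at the bottom) that drops inside the tub's rim; on top a black knob 26 mm diameter, 24 to 48 mm above the origin. Origin: centre of the boss's underside, z up. Seated, it is 67 mm above the tub's underside
- lid_knob (a point): middle of the lid's knob, 36 mm above the lid's origin
- stand: low fixed plywood stand for a row of three cups, 110 mm deep (x) by 350 mm long (y), top 18 mm above the bench, with an aluminium rail along its far edge 16 mm above the top and 8 mm thick; origin at the centre of its underside, the row runs along its y axis through the origin, places 130 mm apart
- pad: round black rubber pad fixed on the stand at the free place of the row (either end or the middle), 76 mm diameter, 2 mm thick; origin at the centre of its underside, on the stand's top
- cup_b: one of the two empty cups standing in the row on the stand: plain, almost straight-sided steel cup, 66 mm outside diameter (68 at the rim), 90 mm tall, 3 mm wall, inner floor 5 mm up, no handle; origin at the centre of its underside, z up through its mouth. 
- cup_c: the other empty cup standing in the row: plain, almost straight-sided steel cup, 66 mm outside diameter (68 at the rim), 90 mm tall, 3 mm wall, inner floor 5 mm up, no handle; origin at the centre of its underside, z up through its mouth. 
- spanner: open-ended spanner lying on the bench in front of the stand, 198 mm long (its y), 37 mm wide, 6 mm thick; origin at the centre of its underside
- tape: roll of black insulating tape lying flat on the bench, 55 mm diameter, 19 mm tall; origin at the centre of its underside
- brush: flat paint brush lying on the bench, 158 mm long (its y), 24 mm wide, 10 mm thick; origin at the centre of its underside

How it is judged:
On the way, in this order (a step that is already met when the one before it is completed fails the run):
1. the cup is lifted upright off the bench with all six pieces in it (height (world z) of cup above 0.03 m and angle between cup's own z axis and vertical below 0.6 rad and horizontal distance between each of piece_0, piece_1, piece_2, piece_3, piece_4, piece_5 and cup below 0.035 m and z of each of piece_0, piece_1, piece_2, piece_3, piece_4, piece_5 in the frame of cup below 0.09 m), for 0.1 s.
2. all six pieces lie in the tub, poured from the raised cup (horizontal distance between each of piece_0, piece_1, piece_2, piece_3, piece_4, piece_5 and tub below 0.068 m and z of each of piece_0, piece_1, piece_2, piece_3, piece_4, piece_5 in the frame of tub below 0.065 m and height (world z) of cup_mouth above 0.08 m and contact force between the fingers and cup above 0.5 N), for 0.1 s.
3. the empty cup stands upright on the pad in the row, released (z of cup in the frame of pad between -0.001 and 0.006 m and horizontal distance between cup and pad below 0.02 m and angle between cup's own z axis and vertical below 0.08 rad and contact force between the fingers and cup below 0.1 N), for 0.2 s.
4. the lid sits flat on the tub (horizontal distance between lid and tub below 0.01 m and z of lid in the frame of tub between 0.063 and 0.071 m and angle between lid's own z axis and vertical below 0.08 rad), for 0.2 s.
At the end, for the whole second after the job is handed in: All six pieces lie in the upright tub; the empty cup stands upright (within 5 degrees) on the pad, centred within 20 mm; the lid sits flat on the tub's rim (within 5 degrees and 4 mm in height), centred within 10 mm; cup, lid and tub are at rest (all of step 4 and horizontal distance between each of piece_0, piece_1, piece_2, piece_3, piece_4, piece_5 and tub below 0.068 m and z of each of piece_0, piece_1, piece_2, piece_3, piece_4, piece_5 in the frame of tub below 0.065 m and z of cup in the frame of pad between -0.001 and 0.006 m and horizontal distance between cup and pad below 0.02 m and angle between each of cup, tub's own z axis and vertical below 0.08 rad and linear speed of each of cup, lid, tub below 0.02 m/s); the robot touches nothing.
It fails at once if one of the two cups already in the row is moved more than 20 mm or tipped over (distance of any of cup_b, cup_c from where it was at the start of the episode above 0.02 m or angle between any of cup_b, cup_c's own z axis and vertical above 0.5 rad).
It fails at once if the spanner, tape or brush is moved more than 30 mm (distance of any of spanner, tape, brush from where it was at the start of the episode above 0.03 m).
It fails at once if the tub is tipped over (angle between tub's own z axis and vertical above 0.5 rad).
It also fails if it takes over 72 s, if anything falls off the work surface, if the arm or the gripper's body presses on something with over 40 N, if the wrist force passes 120 N, or if a joint passes its speed limit or range.

## Robot

A 6-joint arm with a two-finger parallel gripper is mounted at the origin on a cart in front of the work surface, level with it; the furniture and walls round the work are solid. World frame = base frame: x ahead of the robot, y to its left, z up, the work surface at z = 0. Lengths are in m, angles in rad, forces in N, time in s.
With the tool pointing down it reaches from about 0.425 to 0.925 m from the base axis. Payload 12.5 kg.
Tool frame: the origin (TCP) lies midway between the tips of the shut fingers; the grasp point (between the pads) lies 19 mm behind it; z points along the fingers, y is the direction in which the jaws open and shut (so a half turn about z gives the same grasp; the last joint's range is limited). The gripper opens to 85 mm and grips with 20 to 120 N. Pads are 22 mm wide; open, the fingers measure 114 mm over their backs; the gripper's body (76 mm by 85 mm) begins 54 mm behind the grasp point. The pads swing forward as they close: fully open they stand 13 mm farther back than shut.
Start: joints at [1.169, 0.491, 1.559, -0, 1.092, -0.106], TCP at [0.182, 0.598, 0.197] pointing down, gripper open.
Joint ranges: [-3.1, 3.1], [-0.84, 2.19], [0.05, 2.79], [-1.13, 4.28], [0.06, 2.93], [-2.69, 2.69]. Speed limits (rad/s): [2.22, 2.22, 2.79, 3.14, 3.14, 3.14].

## Interface

Orientations are given as a unit quaternion [w, x, y, z].
In Python, from rig import arm gives the robot as it stands.
- The arm moves only by the tool send_rows, never from a script. Its argument "increments" is a list that holds one entry, the list of rows, each a list of 7 numbers: the turn, a rotation vector about the tool's x, y, z in degrees, then the shift along the tool's x, y, z in mm, then the opening in per cent of the stroke, from 0 (shut) to 100 (fully open). A call has 1 to 20 rows; each row shifts and turns the commanded pose from where the row before left it, along the tool's axes as they then stand; what a row does not reach is not made up. A row lasts 1/12 s, in which the tool goes at most 41.7 mm and 7.16 degrees, less where a joint would pass 70% of its speed; a pose out of reach is approached as far as the arm can. A call is refused whole if a number of a shift passes 41.7 or a number of a turn 7.16, either way. A call with a gripper value outside its range is refused whole. The fingers move at their own pace and stop on an object; the grip force is fixed at half the most. Time passes only in rows, so rows that do not move let the fingers close. It gives the time, the measured TCP pose, the force and the opening at its end, in the units of the state.
- arm.get_state(): the state, without advancing time (a new reading comes with each control period).
- arm.camera(name): name is "side" or "top" or "wrist"; returns (picture, depth): 400x640x3 uint8, red, green, blue; 400x640 float32, m along the optical axis (not along the pixel's ray), 0 where there is no reading.
- arm.get_calibration(name): a dict with "vertical_fov" (degrees; the focal length in pixels is half the picture's height over the tangent of half this angle, whatever the lens; pixels are square), "cx", "cy" (the principal point, pixels), "T" (4x4, takes a point from camera to world coordinates); the wrist camera has in their place "tool_from_camera" (4x4, takes a point from camera to tool coordinates, whose origin is the TCP and whose axes are the flange's). Camera axes: x right, y up, looking along -z (the intrinsics and any distortion apply to the point x, -y, -z); pixel columns grow to the right and rows downward; lengths in m; the calibration is good to about 2 mm. A picture is of the moment at which its call begins: read the wrist's pose just before it. get_calibration takes no time and is no camera call.
- arm.close_job(): hands the job in, once; it reports no verdict.
Trained networks look in the newest picture that a camera, given by its name, has taken for a name from the list of things; names that differ only in an ending like _2 or _b are one class to them, and where a whole thing is asked for, a point or a joint stands for the part that bears it (a point fixed in the world has none). Each returns a list of dicts, best first, with "score" (0 to 1); they miss things now and then, are a little off and sometimes report something else, mostly with a low value. They report only what shows in the picture. A call takes as long as a camera call.
- arm.recognise(camera, query): "rect" ([left, top, right, bottom] in pixels, round what is visible of it).
- arm.cut_out(camera, query): "region" (400x640 bool, what is visible of it) and "rect" ([left, top, right, bottom] in pixels, round what is visible of it).
The state is a dict: "time": time; "qpos": joint angles; "dq": joint speeds; "tau": joint torques, N m; "position": TCP position; "tool_rot": TCP orientation; "force": force on the tool from outside, world axes, zero at the start; "wrist_torque": the same for the moment, N m; "gripper_width": opening from 0.0 (shut) to 1.0 (fully open).
Only numpy, scipy, OpenCV 4.12 (cv2) and the standard library are available. Lean on these libraries where they do the work, as an engineer would, in place of code of your own. Each camera call takes 0.05 s, during which the arm holds its last target. There are 200 camera calls.

## Working session

There is one attempt and no reset: what is moved stays moved. The work goes in short steps, Python scripts to look and compute and a tool call to move; the robot and the scene stay as the last step left them, time stands still between calls to the robot, and variables do not carry over. Pictures are saved under pics/ and viewed, about 8 in all and at most 12, crops included, and the job is handed in when it is done.

Besides the shell and the picture viewer there is one more tool, called as name(argument=value, ...) on one line, values as JSON. send_rows: Moves the arm, as the interface text tells. Its arguments: {"type":"object","properties":{"increments":{"type":"array","items":{"type":"array","items":{"type":"array","items":{"type":"number"}}}}},"required":["increments"]}

```bash
mkdir -p pics
cat > h.py <<'E'
import numpy as np, cv2
from rig import arm
from scipy.spatial.transform import Rotation as R
def pose():
    s=arm.get_state(); q=s["tool_rot"]; T=np.eye(4)
    T[:3,:3]=R.from_quat([q[1],q[2],q[3],q[0]]).as_matrix(); T[:3,3]=s["position"]; return s,T
def shot(n):
    s,T=pose(); c=arm.get_calibration(n); p,d=arm.camera(n)
    M=T@c["tool_from_camera"] if n=="wrist" else c["T"]
    f=200/np.tan(np.radians(c["vertical_fov"])/2)
    v,u=np.mgrid[:400,:640]
    X=np.stack([(u-c["cx"])/f*d,-(v-c["cy"])/f*d,-d,np.ones_like(d)],-1)@np.array(M).T
    P=X[...,:3]; P[d==0]=np.nan
    return p,d,P
def save(p,n): cv2.imwrite(f"pics/{n}.png",p[...,::-1])
E
python3 - <<'E'
from h import *
s,T=pose();print(s["time"],np.round(T,3))
ims=[]
for n in ["top","side","wrist"]:
    p,d,P=shot(n); ims.append(p); c=arm.get_calibration(n); print(n,{k:v for k,v in c.items() if k not in("T","tool_from_camera")})
    print(np.round(c.get("T",c.get("tool_from_camera")),3).tolist())
    np.save(n+"P.npy",P)
    for q in ["cup","cup_b","tub","lid","lid_knob","pad","stand","spanner","tape","brush"]:
        for r in arm.cut_out(n,q)[:3]:
            if r["score"]<.3: continue
            x=P[r["region"]]; x=x[~np.isnan(x[:,0])]
            if len(x)<5: continue
            top=np.percentile(x[:,2],97); t=x[x[:,2]>top-.006]
            print(n,q,round(r["score"],2),np.int32(r["rect"]),"ztop %.3f"%top,"topmid",np.round((t.min(0)+t.max(0))[:2]/2,3),"ext",np.round(np.ptp(t,axis=0)[:2],3))
for n,i in zip(["top","side","wrist"],ims): save(i,n)
save(np.vstack([np.hstack([cv2.resize(i,(400,250)) for i in ims[:2]]),np.hstack([cv2.resize(ims[2],(400,250))]*2)]),"all")
E
```

```text
0.0 [[-0.957  0.292 -0.     0.182]
 [ 0.292  0.957 -0.001  0.598]
 [ 0.    -0.001 -1.     0.196]
 [ 0.     0.     0.     1.   ]]
top {'vertical_fov': 49.34036288472043, 'cx': 312.31063687573493, 'cy': 197.11050676303327}
[[-0.025, 0.994, -0.111, 0.303], [-1.0, -0.026, -0.011, -0.014], [-0.014, 0.11, 0.994, 1.389], [0.0, 0.0, 0.0, 1.0]]
top cup 0.9 [432 174 462 195] ztop 0.110 topmid [ 0.473 -0.413] ext [0.07  0.068]
top cup 0.78 [350 176 375 205] ztop 0.111 topmid [ 0.462 -0.154] ext [0.069 0.066]
top cup 0.58 [173 174 202 200] ztop 0.091 topmid [0.484 0.384] ext [0.065 0.067]
top cup_b 0.9 [432 174 462 195] ztop 0.110 topmid [ 0.473 -0.413] ext [0.07  0.068]
top cup_b 0.78 [350 176 375 205] ztop 0.111 topmid [ 0.462 -0.154] ext [0.069 0.066]
top cup_b 0.58 [173 174 202 200] ztop 0.091 topmid [0.484 0.384] ext [0.065 0.067]
top tub 0.98 [275 155 323 206] ztop 0.076 topmid [0.504 0.042] ext [0.136 0.135]
top lid 0.89 [216 170 265 217] ztop 0.045 topmid [0.476 0.232] ext [0.023 0.024]
top lid_knob 0.9 [220 170 262 216] ztop 0.044 topmid [0.476 0.232] ext [0.023 0.024]
top lid_knob 0.37
[... 1720 characters left out ...]
 0.5 [298 234 328 272] ztop 0.007 topmid [ 0.362 -0.175] ext [0.036 0.206]
side tape 0.59 [298 214 318 229] ztop 0.020 topmid [ 0.383 -0.032] ext [0.052 0.054]
side tape 0.42 [320 221 416 309] ztop 0.034 topmid [ 0.489 -0.288] ext [0.081 0.34 ]
side brush 0.49 [292 196 300 215] ztop 0.012 topmid [0.374 0.108] ext [0.041 0.113]
wrist {'vertical_fov': 61.55392191619968, 'cx': 318.64649983821926, 'cy': 199.1453719737267}
[[-0.001, 0.957, 0.29, 0.074], [1.0, 0.001, 0.0, -0.0], [-0.0, 0.29, -0.957, -0.176], [0.0, 0.0, 0.0, 1.0]]
wrist lid 0.45 [113 393 139 398] ztop 0.013 topmid [0.296 0.382] ext [0.242 0.303]
wrist lid_knob 0.49 [111 392 137 398] ztop 0.239 topmid [0.173 0.537] ext [0.005 0.007]
```

View pics/top.png

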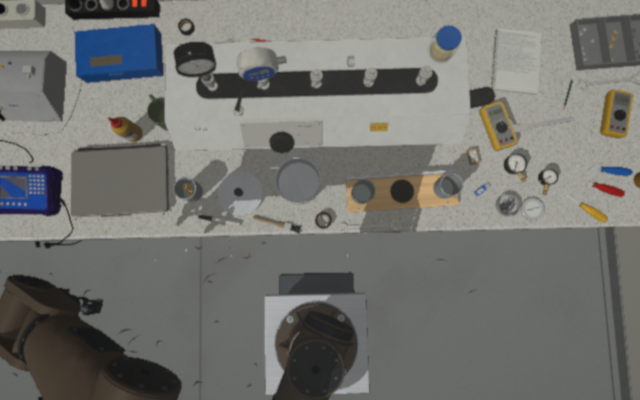

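View pics/side.png

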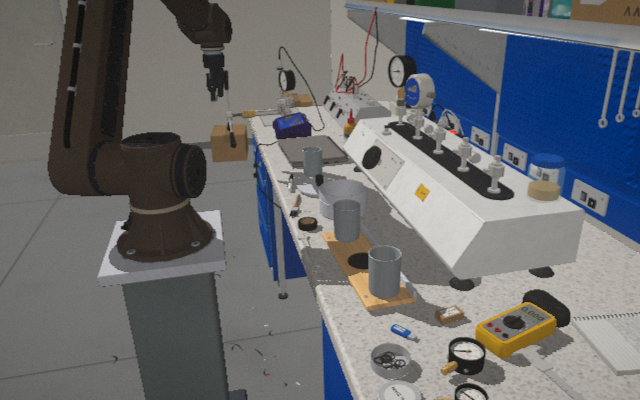

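Run:
```python
import numpy as np
P=np.load("topP.npy");Q=np.load("sideP.npy")
X=np.vstack([P.reshape(-1,3),Q.reshape(-1,3)]);X=X[~np.isnan(X[:,0])]
print("max z (cm); cols y=.8..-.55 step .09")
for x in np.arange(.25,.95,.06):
    print("%.2f"%x,[ (lambda m: int(round(100*np.percentile(X[m,2],98))) if m.sum()>3 else None)((abs(X[:,0]-x)<.03)&(abs(X[:,1]-y)<.045)&(X[:,2]<.6)) for y in np.arange(.8,-.56,-.09)])
```

```text
max z (cm); cols y=.8..-.55 step .09
0.25 [-81, -81, 54, 55, -81, -81, -81, -81, -81, -81, -81, -81, -81, -81, -81, -81]
0.31 [-1, -81, -81, -81, -81, -81, -81, -81, -81, -81, -81, -81, -81, -2, -80, -1]
0.37 [1, 0, 0, 0, 0, 2, 2, 1, 1, 2, 1, 1, 1, 0, 0, 1]
0.43 [5, 3, 3, 3, 3, 9, 2, 2, 8, 7, 11, 11, 2, 11, 10, 2]
0.49 [7, 3, 3, 3, 9, 9, 5, 2, 8, 8, 11, 11, 4, 11, 11, 1]
0.55 [7, 3, 3, 3, 3, 1, 2, 1, 12, 8, 1, 1, 3, 3, 3, 2]
0.61 [3, 3, 3, 3, 13, 13, 13, 13, 18, 13, 13, 13, 13, 13, 13, 4]
0.67 [1, 1, 17, 15, 18, 18, 18, 20, 18, 18, 18, 18, 18, 18, 18, 4]
0.73 [6, 1, 11, 10, 18, 39, 41, 37, 37, 24, 18, 24, 24, 24, 18, 4]
0.79 [12, 1, 1, 9, 18, 40, 41, 37, 37, 26, 20, 26, 26, 26, 18, 3]
0.85 [14, 7, 7, 7, 18, 20, 18, 20, 18, 18, 20, 18, 18, 27, 24, 0]
0.91 [55, 55, 56, 56, 56, 55, 55, 55, 55, 55, 55, 55, 55, 55, 56, 53]
```

send_rows(increments=[[[-5,0,0,0,0,-10,100],[-5,0,0,0,0,-10,100],[-5,0,0,0,0,-10,100],[-5,0,0,0,0,-10,100],[-5,0,0,0,0,-10,100],[-5,0,0,0,0,-10,100]]])

```text
time: 2.15
position: [0.1786, 0.5854, 0.2559]
tool_rot: [0.039, 0.142, 0.955, 0.258]
force: [-0.2, 1.1, -0.2]
gripper_width: 1.0
```

```bash
cat >> h.py <<'E'
def st(log=True):
    s,T=pose(); print("t",s["time"],"q",np.round(s["qpos"],4).tolist(),"w",round(s["gripper_width"],3),"F",np.round(s["force"],1)); print(np.round(T[:3],4).tolist())
    if log:
        with open("log.txt","a") as f: f.write(repr((list(map(float,s["qpos"])),T.tolist()))+"\n")
    return s,T
E
python3 -c "
from h import *
st()"
```

```text
t 2.15 q [1.1333, 0.2415, 1.9067, 0.155, 0.4736, -0.2607] w 1.0 F [-0.2  1.1 -0.2]
[[-0.9564, 0.2517, 0.1479, 0.1786], [0.2919, 0.8259, 0.4824, 0.5854], [-0.0008, 0.5046, -0.8634, 0.2559]]
```

send_rows(increments=[[[0,0,0,-31,-3,-9,100],[0,0,0,-31,-3,-9,100],[0,0,0,-31,-3,-9,100],[0,0,0,-31,-3,-9,100],[0,0,0,-31,-3,-9,100],[0,0,0,-31,-3,-9,100],[0,0,0,-31,-3,-9,100],[0,0,0,-31,-3,-9,100]]])

```text
time: 2.82
position: [0.4003, 0.4579, 0.3057]
tool_rot: [0.038, 0.142, 0.955, 0.256]
force: [0.3, 0.3, 0.3]
gripper_width: 1.0
```

```bash
python3 -c "
from h import *
st()"
```

```text
t 2.8167 q [0.5904, 0.2089, 1.8023, 0.4733, 0.767, -0.9686] w 1.0 F [0.3 0.3 0.3]
[[-0.9566, 0.2522, 0.1461, 0.4003], [0.2915, 0.8281, 0.4788, 0.4579], [-0.0003, 0.5006, -0.8657, 0.3057]]
```

send_rows(increments=[[[0,0,6,0,0,-15,100],[0,0,6,0,0,-15,100],[0,0,6,0,0,-15,100],[0,0,6,0,0,-15,100],[0,0,6,0,0,-15,100],[0,0,6,0,0,-15,100]]])

```text
time: 3.32
position: [0.3858, 0.4154, 0.3838]
tool_rot: [-0.043, 0.433, 0.863, 0.255]
force: [0.4, 0.7, 0.9]
gripper_width: 0.996
```

```bash
cat > fit.py <<'E'
from h import *
A=[];b=[]
L=[eval(l) for l in open("log.txt")]
q0=[1.169,.491,1.559,0,1.092,-.106]; T0=[[-.957,.292,0,.182],[.292,.957,-.001,.598],[0,-.001,-1,.1965]]
for q,T in [(q0,T0)]+L:
    T=np.array(T); c,s=np.cos(q[0]),np.sin(q[0]); u=np.array([c,s]); z=T[:3,2];p=T[:3,3]; a=q[1]+q[2]
    A.append([1,0,np.sin(q[1]),np.cos(a),np.sin(a),u@z[:2]]); b.append(u@p[:2])
    A.append([0,1,np.cos(q[1]),-np.sin(a),np.cos(a),z[2]]); b.append(p[2])
    A.append([0,0,0,0,0,-s*z[0]+c*z[1]]); b.append(-s*p[0]+c*p[1])
A=np.array(A);b=np.array(b)
x,r,k,sv=np.linalg.lstsq(A,b,rcond=None); print("a1,d1,L1,a3,L2,d6",np.round(x,4),k,np.round(sv,3)); print(np.round(A@x-b,4))
E
python3 -c "
from h import *
st()"; python3 fit.py
```

```text
t 3.3167 q [0.5284, 0.0852, 1.7441, 0.4284, 0.9565, -0.2993] w 0.996 F [0.4 0.7 0.9]
[[-0.6215, 0.7697, 0.146, 0.3858], [0.7254, 0.495, 0.4783, 0.4154], [0.2959, 0.4032, -0.866, 0.3838]]
a1,d1,L1,a3,L2,d6 [-0.0567  0.298   0.8094  0.2112  0.4309  0.4619] 6 [3.875 2.937 0.519 0.201 0.163 0.141]
[-0.012  -0.0327 -0.0665  0.0075  0.017  -0.0538  0.0027  0.0094 -0.0114
  0.0018  0.0063 -0.0074]
```

```bash
cat > fit.py <<'E'
from h import *
from scipy.optimize import least_squares
L=[eval(l) for l in open("log.txt")]
q0=[1.169,.491,1.559,0,1.092,-.106]; T0=[[-.957,.292,0,.182],[.292,.957,-.001,.598],[0,-.001,-1,.1965],[0,0,0,1]]
D=[(np.array(q),np.array(T)) for q,T in [(q0,T0)]+L]
for s4 in (1,-1):
  for s6 in (1,-1):
    for q,T in D:
        Rm=R.from_euler("ZYZYZ",[q[0],q[1]+q[2],s4*q[3],q[4],s6*q[5]]).as_matrix()
        print(s4,s6,np.round(R.from_matrix(Rm.T@T[:3,:3]).as_rotvec(degrees=True),1))
E
python3 fit.py
```

```text
Traceback (most recent call last):
  File "fit.py", line 9, in <module>
    Rm=R.from_euler("ZYZYZ",[q[0],q[1]+q[2],s4*q[3],q[4],s6*q[5]]).as_matrix()
       ~~~~~~~~~~~~^^^^^^^^^^^^^^^^^^^^^^^^^^^^^^^^^^^^^^^^^^^^^^^
  File "scipy/spatial/transform/_rotation.pyx", line 1413, in scipy.spatial.transform._rotation.Rotation.from_euler
ValueError: Expected axis specification to be a non-empty string of upto 3 characters, got ZYZYZ
```

```bash
sed -i 's/Rm=.*/Rm=(R.from_euler("ZYZ",[q[0],q[1]+q[2],s4*q[3]])*R.from_euler("YZ",[q[4],s6*q[5]])).as_matrix()/' fit.py
python3 fit.py
```

```text
1 1 [ 0.  0. 90.]
1 1 [-0. -0. 90.]
1 1 [-0. -0. 90.]
1 1 [-0.  0. 90.]
1 -1 [ 0.   0.  77.9]
1 -1 [-0.   0.  60.1]
1 -1 [ -0.   0. -21.]
1 -1 [-0.   0.  55.7]
-1 1 [ 0.  0. 90.]
-1 1 [ -8.1   4.7 105.6]
-1 1 [-45.1  -8.4 125. ]
-1 1 [-42.1  22.2 113.9]
-1 -1 [ 0.   0.  77.9]
-1 -1 [-6.1  6.1 75.8]
-1 -1 [-26.2  26.2  18.8]
-1 -1 [-30.7  30.7  81.5]
```

```bash
cat > kin.py <<'E'
from h import *
L=[eval(l) for l in open("log.txt")]
q0=[1.169,.491,1.559,0,1.092,-.106]; T0=[[-.957,.292,0,.182],[.292,.957,-.001,.598],[0,-.001,-1,.1965],[0,0,0,1]]
D=[(np.array(q),np.array(T)) for q,T in [(q0,T0)]+L]
def mats(q):
    R1=R.from_euler("z",q[0]); R2=R1*R.from_euler("y",q[1]); R3=R2*R.from_euler("y",q[2]); R4=R3*R.from_euler("z",q[3]); R5=R4*R.from_euler("y",q[4]); R6=R5*R.from_euler("z",q[5]+np.pi/2)
    return [r.as_matrix() for r in (R1,R2,R3,R4,R5,R6)]
def cols(q):  # a1,s0,d1,L1,a3,L2,sw,d6
    m=mats(q)
    return np.c_[m[0],m[1][:,2],m[2][:,0],m[2][:,2],m[3][:,1],m[4][:,2]]
def fit(lam=1e-4):
    A=np.vstack([cols(q) for q,T in D]); b=np.hstack([T[:3,3] for q,T in D])
    A2=np.vstack([A,lam*np.eye(8)]); x=np.linalg.lstsq(A2,np.r_[b,np.zeros(8)],rcond=None)[0]
    return x,A@x-b,np.linalg.svd(A)[1]
if __name__=="__main__":
    x,r,s=fit(); print("a1,s0,d1,L1,a3,L2,sw,d6",np.round(x,4)); print(np.round(r,4)); print(np.round(s,3))
E
python3 kin.py
```

```text
a1,s0,d1,L1,a3,L2,sw,d6 [0.0007 0.0654 0.1957 0.587  0.0433 0.4104 0.0008 0.2892]
[ 0.0002 -0.0001  0.0001 -0.0002  0.     -0.0001  0.      0.      0.0001
 -0.     -0.     -0.    ]
[3.899 3.    2.732 0.417 0.3   0.197 0.132 0.115]
```

```bash
cat > ik.py <<'E'
from kin import *
from scipy.optimize import least_squares
X=fit()[0]
lo=np.array([-3.1,-.84,.05,-1.13,.06,-2.69])+.03; hi=np.array([3.1,2.19,2.79,4.28,2.93,2.69])-.03
def fk(q): return cols(q)@X, mats(q)[5]
def wrist(q): p,Rm=fk(q); return p-X[7]*Rm[:,2]
def elbow(q):
    m=mats(q); return m[0]@X[:3]+X[3]*m[1][:,2]
def ik(p,Rm,seeds):
    best=None
    for s in seeds:
        f=lambda q:np.r_[(fk(q)[0]-p)*5, R.from_matrix(fk(q)[1].T@Rm).as_rotvec()]
        r=least_squares(f,np.clip(s,lo+.01,hi-.01),bounds=(lo,hi),max_nfev=60)
        if best is None or r.cost<best.cost: best=r
        if r.cost<1e-7: break
    return best.x,best.cost
def frame(al,th,sx):  # tool z: azimuth al, depressed th (deg); tool x up (sx=1) or down
    al,th=np.radians([al,th]); z=np.array([np.cos(al)*np.cos(th),np.sin(al)*np.cos(th),-np.sin(th)])
    x=np.array([np.cos(al)*np.sin(th),np.sin(al)*np.sin(th),np.cos(th)])*sx
    return np.c_[x,np.cross(z,x),z]
def seeds(p):
    a=np.arctan2(p[1],p[0]); return [np.array([a+d,s2,s3,s4,s5,s6]) for d,s2,s3 in((0,.4,1.6),(.3,-.3,2.3),(-.4,-.3,2.3)) for s4,s5 in((0,.5),(1.5,1.2),(3.1,.5)) for s6 in(-1.5,1.5)]
E
cat > s.py <<'E'
from ik import *
def scan(name,c,als):
    for sx in(1,-1):
        for th in(0,15,30,45):
            for al in als:
                Rm=frame(al,th,sx); p=np.array(c)+.012*Rm[:,2]
                q,cst=ik(p,Rm,seeds(p))
                if cst<1e-6: print(name,sx,th,al,np.round(q,2),"wr",np.round(wrist(q),2),"el",np.round(elbow(q),2))
scan("grasp",[.484,.384,.055],(-60,-30,0,30,60))
scan("place",[.468,-.283,.075],(-30,0,30))
E
time python3 s.py
```

```text
grasp 1 0 0 [ 0.93  1.11  2.16  4.07  1.65 -1.47] wr [0.21 0.38 0.06] el [0.26 0.46 0.46]
grasp 1 0 30 [ 0.6   1.19  2.37  3.23  1.99 -1.54] wr [0.24 0.25 0.05] el [0.41 0.36 0.41]
grasp 1 0 60 [ 0.22  1.16  2.3   2.29  1.79 -1.81] wr [0.35 0.14 0.05] el [0.51 0.18 0.43]
grasp 1 15 -60 [ 0.96  1.05  1.49 -1.07  1.59 -2.11] wr [0.35 0.62 0.13] el [0.24 0.45 0.49]
grasp 1 15 0 [ 0.91  0.95  2.19  4.05  1.31 -1.57] wr [0.22 0.38 0.13] el [0.24 0.42 0.54]
grasp 1 15 30 [ 0.6   1.    2.4   3.21  1.56 -1.55] wr [0.25 0.25 0.13] el [0.37 0.33 0.51]
grasp 1 15 60 [ 0.24  0.98  2.33  2.36  1.43 -1.69] wr [0.35 0.15 0.13] el [0.46 0.18 0.52]
grasp 1 30 -60 [ 0.92  0.94  1.54 -0.95  1.38 -2.19] wr [0.36 0.59 0.19] el [0.23 0.42 0.54]
grasp 1 30 0 [ 0.86  0.8   2.17  4.09  0.94 -1.74] wr [0.24 0.38 0.19] el [0.22 0.36 0.61]
grasp 1 30 30 [ 0.59  0.8   2.35  3.21  1.05 -1.57] wr [0.28 0.26 0.19] el [0.31 0.29 0.6 ]
grasp 1 30 60 [ 0.29  0.8   2.29  2.36  1.01 -1.53] wr [0.36 0.18 0.19] el [0.38 0.18 0.61]
grasp 1 45 -60 [ 0.86  0.84  1.59 -0.8   1.18 -2.3 ] wr [0.39 0.55 0.25] el [0.23 0.37 0.59]
[... 3118 characters left out ...]
1.39  1.33  1.71] wr [ 0.24 -0.42  0.15] el [ 0.23 -0.4   0.56]
place -1 30 -30 [-0.77  0.79  2.54  2.91  1.23  1.52] wr [ 0.26 -0.16  0.21] el [ 0.34 -0.24  0.61]
place -1 30 0 [-1.07  0.75  2.39  2.07  1.05  1.57] wr [ 0.23 -0.28  0.21] el [ 0.25 -0.32  0.62]
place -1 30 30 [-1.13  0.76  2.11  1.34  1.09  1.88] wr [ 0.26 -0.4   0.21] el [ 0.23 -0.34  0.62]
place -1 45 -30 [-0.74  0.59  2.4   2.88  0.64  1.62] wr [ 0.3  -0.18  0.27] el [ 0.29 -0.17  0.68]
place -1 45 0 [-0.97  0.6   2.3   1.93  0.67  1.89] wr [ 0.27 -0.28  0.27] el [ 0.24 -0.24  0.68]
place -1 45 30 [-1.04  0.65  2.08  1.19  0.86  2.12] wr [ 0.3  -0.38  0.27] el [ 0.23 -0.27  0.66]
real	0m39.390s
user	0m39.544s
sys	0m0.079s
```

```bash
cat > plan.py <<'E'
from ik import *
def row(T0,p,Rm,N):
    w=R.from_matrix(T0[:3,:3].T@Rm).as_rotvec(); 
    E=[R.from_rotvec(w*k/N).as_matrix() for k in range(N)]
    d=T0[:3,:3].T@(p-T0[:3,3])
    return np.degrees(w)/N, np.linalg.solve(sum(E),d)*1000   # shift applied before the turn
def chain(T0,q,legs):
    """legs: (p,R,N); prints a row to repeat N times and checks the joints"""
    T=T0.copy()
    for p,Rm,N in legs:
        w,t=row(T,p,Rm,N); w=np.round(w,2); t=np.round(t,1)
        mx=np.zeros(6); tr=[];bad=0
        for k in range(N):
            T=T.copy(); T[:3,3]+=T[:3,:3]@t/1000; T[:3,:3]=T[:3,:3]@R.from_rotvec(np.radians(w)).as_matrix()
            q2,c=ik(T[:3,3],T[:3,:3],[q]); bad=max(bad,c); mx=np.maximum(mx,abs(q2-q)); q=q2; tr.append((T[:3,3],wrist(q)))
        z=min(a[0][2] for a in tr); wz=min(a[1][2] for a in tr)
        print(N,"x",w.tolist()+t.tolist(),"|step",np.round(mx,2),"ikerr %.0e"%bad,"end",np.round(T[:3,3],3),"q",np.round(q,2),"minz %.3f wristz %.3f"%(z,wz))
    return T,q
def now():
    s,T=st(); return T,np.array(s["qpos"])
E
cat > p1.py <<'E'
from plan import *
import sys
T,q=now()
F=frame(60,20,1); cup=np.array([.4845,.383,.055])
pre=cup+F[:,2]*(.012-.13)
chain(T,q,[(pre+[0,0,.06],F,26),(pre,F,4),(cup+.012*F[:,2],F,10)])
Fm=frame(60,50,1)
chain(T,q,[(pre+[0,-.03,.2],Fm,16),(pre+[0,0,.06],F,14)])
E
python3 p1.py
```

```text
t 3.3167 q [0.5284, 0.0852, 1.7441, 0.4284, 0.9565, -0.2993] w 0.996 F [0.4 0.7 0.9]
[[-0.6215, 0.7697, 0.146, 0.3858], [0.7254, 0.495, 0.4783, 0.4154], [0.2959, 0.4032, -0.866, 0.3838]]
26 x [-1.09, 1.25, 2.3, -10.4, -1.5, 2.2] |step [0.03 0.06 0.03 0.07 0.06 0.06] ikerr 6e-18 end [0.429 0.287 0.156] q [-0.05  0.65  2.55  2.06  1.25 -1.63] minz 0.156 wristz 0.255
4 x [-0.02, -0.01, 0.0, -14.3, 0.1, 5.2] |step [0.   0.05 0.01 0.02 0.03 0.06] ikerr 4e-30 end [0.429 0.287 0.095] q [-0.05  0.87  2.56  2.12  1.36 -1.83] minz 0.095 wristz 0.194
10 x [-0.0, 0.0, 0.0, 0.0, 0.0, 13.0] |step [0.04 0.01 0.03 0.03 0.01 0.02] ikerr 3e-21 end [0.49  0.393 0.051] q [ 0.25  0.91  2.33  2.37  1.29 -1.65] minz 0.051 wristz 0.150
16 x [-0.74, 0.36, 4.01, -12.3, 0.9, -0.4] |step [0.03 0.   0.03 0.03 0.02 0.02] ikerr 8e-19 end [0.429 0.257 0.295] q [0.09 0.05 2.12 0.89 0.74 0.  ] minz 0.295 wristz 0.516
14 x [0.0, 2.14, 0.0, -7.0, -1.1, 7.5] |step [0.02 0.07 0.04 0.11 0.08 0.14] ikerr 6e-26 end [0.429 0.287 0.155] q [-0.04  0.66  2.55  2.07  1.25 -1.63] minz 0.155 wristz 0.254
```

send_rows(increments=[[[-1.09,1.25,2.3,-10.4,-1.5,2.2,100],[-1.09,1.25,2.3,-10.4,-1.5,2.2,100],[-1.09,1.25,2.3,-10.4,-1.5,2.2,100],[-1.09,1.25,2.3,-10.4,-1.5,2.2,100],[-1.09,1.25,2.3,-10.4,-1.5,2.2,100],[-1.09,1.25,2.3,-10.4,-1.5,2.2,100],[-1.09,1.25,2.3,-10.4,-1.5,2.2,100],[-1.09,1.25,2.3,-10.4,-1.5,2.2,100],[-1.09,1.25,2.3,-10.4,-1.5,2.2,100],[-1.09,1.25,2.3,-10.4,-1.5,2.2,100],[-1.09,1.25,2.3,-10.4,-1.5,2.2,100],[-1.09,1.25,2.3,-10.4,-1.5,2.2,100],[-1.09,1.25,2.3,-10.4,-1.5,2.2,100],[-1.09,1.25,2.3,-10.4,-1.5,2.2,100],[-1.09,1.25,2.3,-10.4,-1.5,2.2,100],[-1.09,1.25,2.3,-10.4,-1.5,2.2,100],[-1.09,1.25,2.3,-10.4,-1.5,2.2,100],[-1.09,1.25,2.3,-10.4,-1.5,2.2,100],[-1.09,1.25,2.3,-10.4,-1.5,2.2,100],[-1.09,1.25,2.3,-10.4,-1.5,2.2,100]]])

```text
time: 4.98
position: [0.4378, 0.2993, 0.2182]
tool_rot: [-0.238, 0.667, 0.538, 0.457]
force: [0.5, 0.4, 0.1]
gripper_width: 1.002
```

send_rows(increments=[[[-1.09,1.25,2.3,-10.4,-1.5,2.2,100],[-1.09,1.25,2.3,-10.4,-1.5,2.2,100],[-1.09,1.25,2.3,-10.4,-1.5,2.2,100],[-1.09,1.25,2.3,-10.4,-1.5,2.2,100],[-1.09,1.25,2.3,-10.4,-1.5,2.2,100],[-1.09,1.25,2.3,-10.4,-1.5,2.2,100],[0,0,0,0,0,0,100]]])

```text
time: 5.57
position: [0.4296, 0.2875, 0.1535]
tool_rot: [-0.289, 0.709, 0.41, 0.495]
force: [0.4, -0.4, 0.1]
gripper_width: 1.001
```

Run:
```python
from plan import *
T,q=now()
p,d,P=shot("wrist"); save(p,"w1")
for qn in ["cup","lid","tub"]:
  for r in arm.cut_out("wrist",qn)[:1]:
    x=P[r["region"]]; x=x[~np.isnan(x[:,0])]; top=np.percentile(x[:,2],98)
    t=x[x[:,2]>top-.006]; print(qn,round(r["score"],2),np.int32(r["rect"]),top,(t.min(0)+t.max(0))/2,np.ptp(t,axis=0))
F=frame(60,20,1); cup=np.array([.4845,.383,.055])
pre=cup+F[:,2]*(.012-.13)
chain(T,q,[(pre,F,4),(cup+.012*F[:,2],F,10)])
```

```text
t 5.5667 q [-0.0507, 0.6598, 2.5424, 2.0571, 1.2492, -1.6246] w 1.001 F [ 0.4 -0.4  0.1]
[[0.1724, 0.8681, 0.4655, 0.4296], [0.2958, -0.4964, 0.8162, 0.2875], [0.9395, -0.003, -0.3424, 0.1535]]
cup 0.69 [281 181 354 289] 0.08961340472763779 [0.48300889 0.38457092 0.0871713 ] [0.06891675 0.06891248 0.00711123]
lid 0.6 [318 311 504 399] 0.04733640483648217 [0.43579447 0.2158596  0.12447765] [0.10011729 0.05735718 0.16525996]
tub 0.4 [280 181 351 288] 0.0895659378587932 [0.48268586 0.38451021 0.08714775] [0.0682707  0.06879106 0.00715834]
4 x [-0.07, 0.01, -0.02, -13.7, -0.0, 4.8] |step [0.   0.05 0.01 0.02 0.03 0.06] ikerr 3e-30 end [0.429 0.287 0.095] q [-0.05  0.87  2.56  2.12  1.36 -1.83] minz 0.095 wristz 0.194
10 x [-0.0, -0.0, -0.0, -0.0, -0.0, 13.0] |step [0.04 0.01 0.03 0.03 0.01 0.02] ikerr 3e-21 end [0.49  0.393 0.051] q [ 0.25  0.91  2.33  2.37  1.29 -1.64] minz 0.051 wristz 0.150
```

View pics/w1.png

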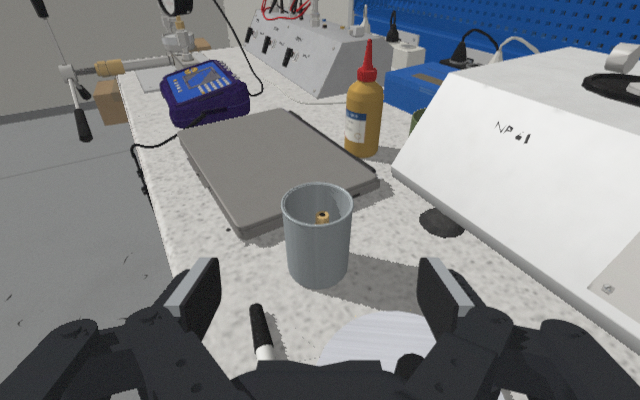

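send_rows(increments=[[[0,0,0,-13.7,0,4.8,100],[0,0,0,-13.7,0,4.8,100],[0,0,0,-13.7,0,4.8,100],[0,0,0,-13.7,-1,4.8,100],[0,0,0,0,0,13,100],[0,0,0,0,0,13,100],[0,0,0,0,0,13,100],[0,0,0,0,0,13,100],[0,0,0,0,0,13,100],[0,0,0,0,0,13,100],[0,0,0,0,0,13,100],[0,0,0,0,0,13,100],[0,0,0,0,0,13,100],[0,0,0,0,0,13,100]]])

```text
time: 6.93
position: [0.4902, 0.3948, 0.0545]
tool_rot: [-0.288, 0.707, 0.412, 0.498]
force: [1.0, -0.3, -0.1]
gripper_width: 1.003
```

send_rows(increments=[[[0,0,0,0,0,0,0],[0,0,0,0,0,0,0],[0,0,0,0,0,0,0],[0,0,0,0,0,0,0],[0,0,0,0,0,0,0],[0,0,0,0,0,0,0]]])

```text
time: 7.43
position: [0.4893, 0.3933, 0.0541]
tool_rot: [-0.288, 0.708, 0.412, 0.497]
force: [-2.6, -3.5, 7.4]
gripper_width: 0.44
```

send_rows(increments=[[[0,0,0,9.4,0,-3.4,0],[0,0,0,9.4,0,-3.4,0],[0,0,0,9.4,0,-3.4,0],[0,0,0,9.4,0,-3.4,0],[0,0,0,9.4,0,-3.4,0],[0,0,0,9.4,0,-3.4,0],[0,0,0,9.4,0,-3.4,0],[0,0,0,9.4,0,-3.4,0],[0,0,0,9.4,0,-3.4,0],[0,0,0,9.4,0,-3.4,0],[0,0,0,0,0,0,0],[0,0,0,0,0,0,0]]])

```text
time: 8.43
position: [0.4892, 0.3935, 0.1531]
tool_rot: [-0.287, 0.708, 0.412, 0.497]
force: [0.5, -0.6, -4.3]
gripper_width: 0.425
```

Run:
```python
from plan import *
T,q=now()
for n in ["wrist","side","top"]:
  p,d,P=shot(n); save(p,n+"2")
  if n=="wrist": continue
  for qn in ["cup","tub"]:
   for r in arm.cut_out(n,qn)[:3]:
    x=P[r["region"]]; x=x[~np.isnan(x[:,0])]; top=np.percentile(x[:,2],98)
    t=x[x[:,2]>top-.006]; print(n,qn,round(r["score"],2),np.int32(r["rect"]),round(top,3),np.round(np.median(t,0),3),np.round((np.percentile(t,2,axis=0)+np.percentile(t,98,axis=0))/2,3),np.ptp(t,axis=0))
tub=np.array([.504,.042,0])
def pour(al,th,phi): return frame(al,th,1)@R.from_euler("z",phi,degrees=True).as_matrix()
ct=np.array([np.cos(np.radians(20)),0,-np.sin(np.radians(20))])
def gp(Rm,z,off): # TCP for grasp point z, mouth at tub+off
    ax=Rm@ct; m=tub+off; g=np.array([m[0],m[1],0])-.035*np.array([ax[0],ax[1],0]); g[2]=z; print("axis",np.round(ax,2),"g",np.round(g,3)); return g+.012*Rm[:,2]
for al in (60,75):
    R0=frame(al,10,1); R1=pour(al,5,70); R2=pour(al,0,145)
    g=gp(R1,.2,np.array([-.01,.005,0])); 
    chain(T,q,[(T[:3,3]+[0,0,.06],T[:3,:3],6),(gp(R0,.2,np.array([-.04,.02,0])),R0,20),(gp(R1,.165,np.array([-.012,.0,0])),R1,14),(gp(R2,.155,np.array([-.0,0,0])),R2,16)])
```

```text
t 8.4333 q [0.2465, 0.6483, 2.3223, 2.2816, 1.1067, -1.4357] w 0.425 F [ 0.5 -0.6 -4.3]
[[0.1673, 0.8688, 0.4661, 0.4892], [0.298, -0.4952, 0.8161, 0.3935], [0.9398, 0.0024, -0.3418, 0.1531]]
side cup 0.96 [365 245 402 296] 0.108 [ 0.475 -0.408  0.107] [ 0.473 -0.413  0.106] [0.06932785 0.07468998 0.0079365 ]
side cup 0.7 [303 121 320 152] 0.19 [0.49  0.359 0.188] [0.462 0.244 0.2  ] [0.10951939 0.25590603 0.03135547]
side cup 0.67 [318 180 368 220] 0.077 [0.489 0.006 0.074] [ 0.5   -0.022  0.09 ] [0.14257355 0.27730393 0.03862616]
side tub 0.83 [320 181 370 219] 0.076 [0.503 0.029 0.074] [0.504 0.043 0.074] [0.14351371 0.26032423 0.03952739]
side tub 0.45 [299 123 325 148] 0.188 [0.494 0.362 0.187] [0.497 0.362 0.187] [0.02990391 0.01428949 0.00725067]
top cup 0.89 [348 178 376 203] 0.111 [ 0.456 -0.155  0.109] [ 0.461 -0.154  0.109] [0.06903647 0.06582898 0.01016474]
top cup 0.81 [434 176 463 199] 0.111 [ 0.477 -0.418  0.108] [ 0.472 -0.413  0.11 ] [0.06911172 0.06935232 0.01104658]
top cup 0.64 [159 169 197 195] 0.19 [0.479 0.366 0.187] [0.487 0.379 0.188] [0.06518618 0.05028719 0
[... 1216 characters left out ...]
 0.0, 0.0, 9.4, 0.0, -3.4] |step [0.   0.03 0.01 0.02 0.02 0.03] ikerr 2e-19 end [0.489 0.394 0.213] q [ 0.25  0.5   2.29  2.2   0.99 -1.27] minz 0.163 wristz 0.262
20 x [0.71, 0.5, -0.18, -4.7, 5.1, -14.2] |step [0.05 0.01 0.03 0.06 0.04 0.01] ikerr 3e-19 end [0.468 0.08  0.197] q [-0.61  0.68  2.2   1.19  1.49 -1.32] minz 0.197 wristz 0.247
14 x [0.22, 0.31, 4.99, -2.0, 1.5, -0.2] |step [0.   0.01 0.01 0.   0.   0.08] ikerr 2e-22 end [0.468 0.072 0.165] q [-0.63  0.81  2.19  1.19  1.54 -0.22] minz 0.165 wristz 0.189
16 x [0.32, -0.1, 4.69, 1.7, 0.2, 0.2] |step [0.   0.01 0.01 0.   0.01 0.09] ikerr 7e-20 end [0.492 0.069 0.155] q [-0.61  0.89  2.13  1.23  1.61  1.08] minz 0.155 wristz 0.155
```

View pics/wrist2.png

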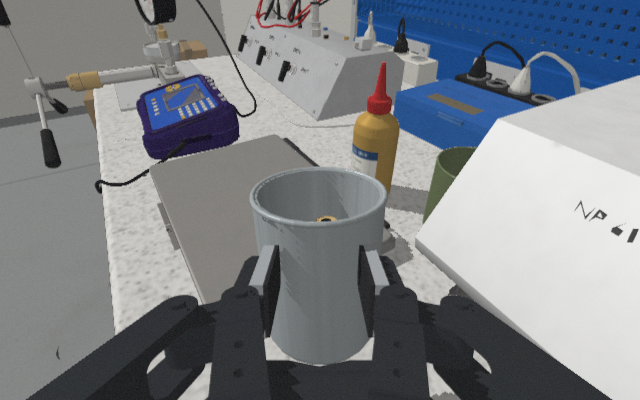

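send_rows(increments=[[[0,0,0,9.4,0,-3.4,0],[0,0,0,9.4,0,-3.4,0],[0,0,0,9.4,0,-3.4,0],[0,0,0,9.4,0,-3.4,0],[0,0,0,9.4,0,-3.4,0],[0,0,0,9.4,0,-3.4,0]]])

```text
time: 9.28
position: [0.489, 0.394, 0.2133]
tool_rot: [-0.288, 0.708, 0.412, 0.496]
force: [0.4, -0.1, -4.4]
gripper_width: 0.422
```

send_rows(increments=[[[0,0.5,0,-4.5,7.2,-13.4,0],[0,0.5,0,-4.5,7.2,-13.4,0],[0,0.5,0,-4.5,7.2,-13.4,0],[0,0.5,0,-4.5,7.2,-13.4,0],[0,0.5,0,-4.5,7.2,-13.4,0],[0,0.5,0,-4.5,7.2,-13.4,0],[0,0.5,0,-4.5,7.2,-13.4,0],[0,0.5,0,-4.5,7.2,-13.4,0],[0,0.5,0,-4.5,7.2,-13.4,0],[0,0.5,0,-4.5,7.2,-13.4,0],[0,0.5,0,-4.5,7.2,-13.4,0],[0,0.5,0,-4.5,7.2,-13.4,0],[0,0.5,0,-4.5,7.2,-13.4,0],[0,0.5,0,-4.5,7.2,-13.4,0],[0,0.5,0,-4.5,7.2,-13.4,0],[0,0.5,0,-4.5,7.2,-13.4,0],[0,0.5,0,-4.5,7.2,-13.4,0],[0,0.5,0,-4.5,7.2,-13.4,0],[0,0.5,0,-4.5,7.2,-13.4,0],[0,0.5,0,-4.5,7.2,-13.4,0]]])

```text
time: 10.95
position: [0.475, 0.0769, 0.1966]
tool_rot: [-0.323, 0.662, 0.385, 0.557]
force: [1.0, 0.2, -3.0]
gripper_width: 0.425
```

send_rows(increments=[[[0,0,0,0,0,0,0],[0,0,0,0,0,0,0],[0,0,0,0,0,0,0],[0,0,0,0,0,0,0]]])

```text
time: 11.28
position: [0.4747, 0.0786, 0.197]
tool_rot: [-0.323, 0.661, 0.386, 0.556]
force: [-0.3, 0.8, -3.9]
gripper_width: 0.421
```

Run:
```python
from plan import *
T,q=now()
p,d,P=shot("wrist"); save(p,"w3")
for r in arm.cut_out("wrist","cup")[:1]:
    x=P[r["region"]]; x=x[~np.isnan(x[:,0])]; top=np.percentile(x[:,2],98)
    t=x[x[:,2]>top-.012]; c=np.r_[(np.percentile(t,2,axis=0)+np.percentile(t,98,axis=0))[:2]/2,top]; print(r["score"],np.round(c,3),"tool frame",np.round(T[:3,:3].T@(c-T[:3,3]),4), np.ptp(t,axis=0))
# pads: gap in the tool frame
X=(P-T[:3,3])@T[:3,:3]
for zz in (-.01,-.02,-.03): 
    m=(abs(X[...,2]-zz)<.004)&(abs(X[...,0])<.03)&(abs(X[...,1])<.07); y=X[m][:,1]; print(zz,m.sum(),np.round(np.sort(y)[::max(1,len(y)//12)],3) if len(y) else "")
```

```text
t 11.2833 q [-0.647, 0.6603, 2.3563, 1.4201, 1.4149, -1.4471] w 0.421 F [-0.3  0.8 -3.9]
[[0.0837, 0.8695, 0.4868, 0.4747], [0.1509, -0.4939, 0.8563, 0.0786], [0.985, 0.0017, -0.1725, 0.197]]
0.92 [0.47  0.071 0.227] tool frame [ 0.0279 -0.0004 -0.014 ] [0.077258   0.1220251  0.01362247]
-0.01 181 [-0.034 -0.033 -0.032 -0.031 -0.031 -0.031 -0.03   0.03   0.031  0.031
  0.032  0.033  0.034]
-0.02 330 [-0.034 -0.033 -0.032 -0.031 -0.031 -0.03   0.03   0.031  0.031  0.032
  0.032  0.033  0.034]
-0.03 1077 [-0.031 -0.028 -0.027 -0.026 -0.023 -0.018 -0.016  0.019  0.024  0.026
  0.027  0.028  0.03 ]
```

View pics/w3.png

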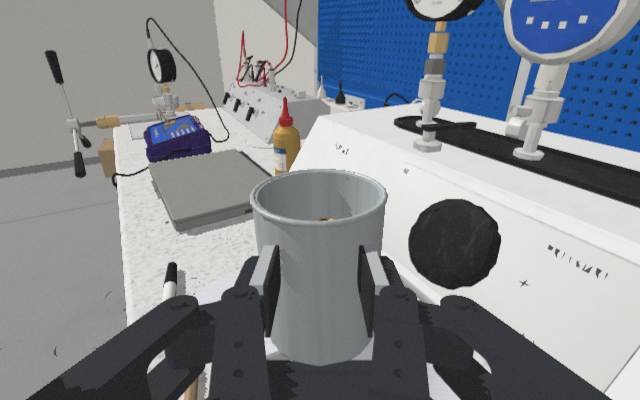

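send_rows(increments=[[[0.21,0.31,5,-2,1.5,0.4,0],[0.21,0.31,5,-2,1.5,0.4,0],[0.21,0.31,5,-2,1.5,0.4,0],[0.21,0.31,5,-2,1.5,0.4,0],[0.21,0.31,5,-2,1.5,0.4,0],[0.21,0.31,5,-2,1.5,0.4,0],[0.21,0.31,5,-2,1.5,0.4,0],[0.21,0.31,5,-2,1.5,0.4,0],[0.21,0.31,5,-2,1.5,0.4,0],[0.21,0.31,5,-2,1.5,0.4,0],[0.21,0.31,5,-2,1.5,0.4,0],[0.21,0.31,5,-2,1.5,0.4,0],[0.21,0.31,5,-2,1.5,0.4,0],[0.21,0.31,5,-2,1.5,0.4,0]]])

```text
time: 12.55
position: [0.4778, 0.0781, 0.1636]
tool_rot: [-0.613, 0.735, -0.063, 0.283]
force: [-0.4, 0.3, -3.4]
gripper_width: 0.424
```

send_rows(increments=[[[0.32,-0.1,4.68,1.6,0.1,0.4,0],[0.32,-0.1,4.68,1.6,0.1,0.4,0],[0.32,-0.1,4.68,1.6,0.1,0.4,0],[0.32,-0.1,4.68,1.6,0.1,0.4,0],[0.32,-0.1,4.68,1.6,0.1,0.4,0],[0.32,-0.1,4.68,1.6,0.1,0.4,0],[0.32,-0.1,4.68,1.6,0.1,0.4,0],[0.32,-0.1,4.68,1.6,0.1,0.4,0],[0.32,-0.1,4.68,1.6,0.1,0.4,0],[0.32,-0.1,4.68,1.6,0.1,0.4,0],[0.32,-0.1,4.68,1.6,0.1,0.4,0],[0.32,-0.1,4.68,1.6,0.1,0.4,0],[0.32,-0.1,4.68,1.6,0.1,0.4,0],[0.32,-0.1,4.68,1.6,0.1,0.4,0],[0.32,-0.1,4.68,1.6,0.1,0.4,0],[0.32,-0.1,4.68,1.6,0.1,0.4,0],[0,0,0,0,0,0,0],[0,0,0,0,0,0,0],[0,0,0,0,0,0,0],[0,0,0,0,0,0,0]]])

```text
time: 14.22
position: [0.5005, 0.0723, 0.156]
tool_rot: [0.69, -0.524, 0.475, 0.153]
force: [-0.8, 0.7, 1.2]
gripper_width: -0.003
```

Run:
```python
from plan import *
T,q=now()
I=[]
for n in ["wrist","side","top"]:
  p,d,P=shot(n); save(p,n+"4"); I.append(p)
save(np.hstack([cv2.resize(I[0],(400,250)),cv2.resize(I[1][130:260,260:420],None,fx=2.5,fy=2.5)[:250],]),"m4")
```

```text
t 14.2167 q [-0.6315, 0.8936, 2.2977, 1.4583, 1.565, 0.9059] w -0.003 F [-0.8  0.7  1.2]
[[0.5014, -0.7091, 0.4959, 0.5005], [-0.2865, 0.4048, 0.8684, 0.0723], [-0.8164, -0.5774, -0.0002, 0.156]]
```

View pics/m4.png

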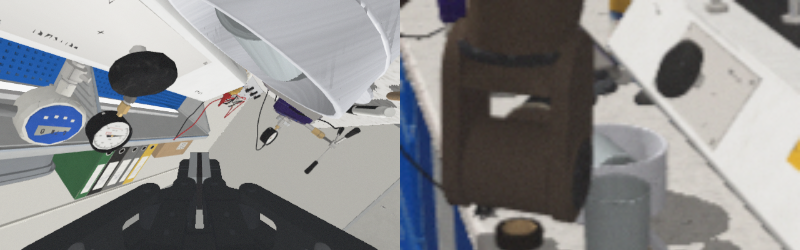

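send_rows(increments=[[[0,0,0,-16.3,-11.5,0,100],[0,0,0,-16.3,-11.5,0,100],[0,0,0,-16.3,-11.5,0,100],[0,0,0,-16.3,-11.5,0,100],[0,0,0,-16.3,-11.5,0,100],[0,0,0,-16.3,-11.5,0,100],[0,0,0,-16.3,-11.5,0,100],[0,0,0,-16.3,-11.5,0,100],[0,0,0,-16.3,-11.5,0,100],[0,0,0,-16.3,-11.5,0,100]]])

```text
time: 15.2
position: [0.5004, 0.0723, 0.3563]
tool_rot: [0.69, -0.523, 0.476, 0.154]
force: [-1.0, -0.6, 0.2]
gripper_width: 0.998
```

Run:
```python
from plan import *
T,q=now()
tub=np.array([.504,.043,0])
for al,th in((45,55),(45,65),(60,60),(30,60)):
    F=frame(al,th,1)
    print(al,th);chain(T,q,[(tub+[0,0,.14]-F[:,2]*.14,F,20)])
```

```text
t 15.2 q [-0.6315, 0.4042, 2.2275, 1.4723, 1.6253, 1.4639] w 0.998 F [-1.  -0.6  0.2]
[[0.5002, -0.7098, 0.496, 0.5004], [-0.286, 0.4052, 0.8683, 0.0723], [-0.8173, -0.5762, -0.0004, 0.3563]]
45 55
20 x [-3.54, -0.2, -6.16, -1.9, 8.8, -1.8] |step [0.01 0.02 0.02 0.06 0.06 0.11] ikerr 2e-18 end [ 0.448 -0.014  0.255] q [-0.57  0.09  2.15  0.78  0.92 -0.28] minz 0.255 wristz 0.363
45 65
20 x [-4.07, -0.41, -5.84, -1.2, 7.7, -1.0] |step [0.02 0.02 0.03 0.07 0.07 0.08] ikerr 1e-18 end [0.462 0.001 0.267] q [-0.4   0.09  2.03  0.52  0.92  0.09] minz 0.267 wristz 0.364
60 60
20 x [-3.7, -1.16, -6.39, -1.6, 8.5, -2.4] |step [0.01 0.02 0.03 0.07 0.06 0.1 ] ikerr 2e-18 end [ 0.47  -0.018  0.262] q [-0.5   0.17  1.99  0.61  1.06 -0.3 ] minz 0.261 wristz 0.360
30 60
20 x [-3.87, 0.51, -5.55, -1.5, 7.9, -0.4] |step [0.02 0.02 0.02 0.06 0.08 0.08] ikerr 2e-18 end [0.443 0.008 0.262] q [-0.4   0.01  2.17  0.64  0.73  0.21] minz 0.262 wristz 0.367
```

send_rows(increments=[[[-4.07,-0.41,-5.84,-1.2,7.7,-1,100],[-4.07,-0.41,-5.84,-1.2,7.7,-1,100],[-4.07,-0.41,-5.84,-1.2,7.7,-1,100],[-4.07,-0.41,-5.84,-1.2,7.7,-1,100],[-4.07,-0.41,-5.84,-1.2,7.7,-1,100],[-4.07,-0.41,-5.84,-1.2,7.7,-1,100],[-4.07,-0.41,-5.84,-1.2,7.7,-1,100],[-4.07,-0.41,-5.84,-1.2,7.7,-1,100],[-4.07,-0.41,-5.84,-1.2,7.7,-1,100],[-4.07,-0.41,-5.84,-1.2,7.7,-1,100],[-4.07,-0.41,-5.84,-1.2,7.7,-1,100],[-4.07,-0.41,-5.84,-1.2,7.7,-1,100],[-4.07,-0.41,-5.84,-1.2,7.7,-1,100],[-4.07,-0.41,-5.84,-1.2,7.7,-1,100],[-4.07,-0.41,-5.84,-1.2,7.7,-1,100],[-4.07,-0.41,-5.84,-1.2,7.7,-1,100],[-4.07,-0.41,-5.84,-1.2,7.7,-1,100],[-4.07,-0.41,-5.84,-1.2,7.7,-1,100],[-4.07,-0.41,-5.84,-1.2,7.7,-1,100],[-4.07,-0.41,-5.84,-1.2,7.7,-1,100]]])

```text
time: 16.87
position: [0.4624, 0.0003, 0.2663]
tool_rot: [-0.081, 0.901, 0.376, 0.201]
force: [-0.0, 0.1, -0.4]
gripper_width: 1.0
```

Run:
```python
from plan import *
T,q=now()
p,d,P=shot("wrist"); save(p,"w5"); np.save("w5P.npy",P)
for qn in ["cup","tub","piece_0","piece_4"]:
  for r in arm.cut_out("wrist",qn)[:4]:
    x=P[r["region"]]; x=x[~np.isnan(x[:,0])]
    print(qn,round(r["score"],2),np.int32(r["rect"]),len(x),np.round(np.median(x,0),3) if len(x) else "")
    if qn=="cup": np.save("w5cup.npy",r["region"])
```

```text
t 16.8667 q [-0.3972, 0.089, 2.0343, 0.5176, 0.9104, 0.0823] w 1.0 F [-0.   0.1 -0.4]
[[0.6362, 0.7106, 0.3006, 0.4624], [0.6452, -0.7036, 0.2977, 0.0003], [0.423, 0.0045, -0.9061, 0.2663]]
cup 0.91 [379 304 435 382] 2890 [ 0.456 -0.154  0.042]
cup 0.89 [265 147 353 229] 3963 [0.498 0.054 0.066]
tub 0.8 [258 130 377 248] 6837 [0.523 0.044 0.015]
piece_0 0.7 [336 207 358 230] 365 [ 0.505 -0.005  0.022]
piece_0 0.48 [336 203 347 215] 75 [0.515 0.008 0.019]
piece_4 0.7 [336 207 358 230] 365 [ 0.505 -0.005  0.022]
piece_4 0.48 [336 203 347 215] 75 [0.515 0.008 0.019]
```

View pics/w5.png

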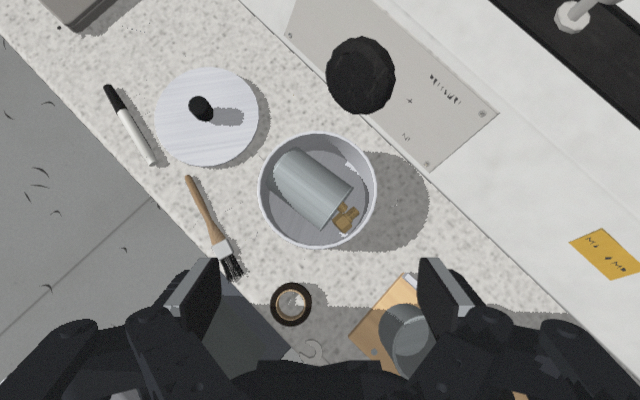

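```bash
cat > cyl.py <<'E'
from plan import *
from scipy.optimize import least_squares
def cyl(x,c0,az0,r=.0332):
    x=x[~np.isnan(x[:,0])]
    def f(v):
        a=np.array([np.cos(v[2])*np.cos(v[3]),np.sin(v[2])*np.cos(v[3]),np.sin(v[3])]); w=x-[v[0],v[1],v[4]] if False else x-np.array([v[0],v[1],v[4]])
        w=w-np.outer(w@a,a); return np.linalg.norm(w,axis=1)-r
    s=least_squares(f,[c0[0],c0[1],az0,0,c0[2]],loss="soft_l1",f_scale=.002)
    v=s.x; a=np.array([np.cos(v[2])*np.cos(v[3]),np.sin(v[2])*np.cos(v[3]),np.sin(v[3])]); c=np.array([v[0],v[1],v[4]])
    t=(x-c)@a; res=abs(f(v)); ok=res<.004
    return c,a,np.percentile(t[ok],[1,99]),np.median(res),ok.mean()
E
python3 - <<'E'
from cyl import *
P=np.load("w5P.npy"); reg=np.load("w5cup.npy"); 
x=P[cv2.erode(reg.astype(np.uint8),np.ones((3,3)))>0]
c,a,t,res,ok=cyl(x,[.497,.055,.04],np.radians(-75))
print("axis az,el",np.degrees([np.arctan2(a[1],a[0]),np.arcsin(a[2])]),"bottom",np.round(c+a*t[0],4),"mouth",np.round(c+a*t[1],4),"len",t[1]-t[0],res,ok)
# tub rim
X=P.reshape(-1,3);m=(abs(X[:,2]-.074)<.004)&(np.hypot(X[:,0]-.504,X[:,1]-.043)<.08)&(np.hypot(X[:,0]-.504,X[:,1]-.043)>.06)
A=np.c_[2*X[m][:,:2],np.ones(m.sum())];s=np.linalg.lstsq(A,(X[m][:,:2]**2).sum(1),rcond=None)[0];print("tub",s[:2],np.sqrt(s[2]+s[0]**2+s[1]**2))
E
```

```text
axis az,el [-82.62974739   1.54912573] bottom [0.4957 0.0976 0.0355] mouth [0.5068 0.0117 0.0378] len 0.08665194574346449 0.00044814202556928834 1.0
tub [0.50320761 0.0434258 ] 0.06739375367726354
```

```bash
cat > p2.py <<'E'
from plan import *
T,q=now()
m=np.array([np.cos(np.radians(-82.6)),np.sin(np.radians(-82.6)),0]); up=np.array([0,0,1.])
g=np.array([.5028,.0431,.037])
def Rt(m,z,s): x=s*m; return np.c_[x,np.cross(z,x),z]
def tilt(e,az,s): # cup mouth elevation e, azimuth az (deg)
    e,az=np.radians([e,az]); h=np.array([np.cos(az),np.sin(az),0]); mm=np.cos(e)*h+np.sin(e)*up; z=np.sin(e)*h-np.cos(e)*up; return Rt(mm,z,s)
for s in(1,-1):
    print("s",s)
    F=tilt(0,-82.6,s); off=lambda F,d:d*F[:,2]
    G=tilt(-55,-82.6,s); U=tilt(90,15,s); M=tilt(45,-30,s)
    pad=np.array([.468,-.283,.0755])
    chain(T,q,[(g+[0,0,.1]+off(F,.023),F,30 if s==-1 else 26),(g+off(F,.023),F,10),(g+[0,0,.115]+off(F,.023),F,10),(g+[0,.01,.12]+off(G,.023),G,12),
      (g+[0,.0,.16]+off(F,.023),F,12),(np.array([.46,-.15,.26])+off(M,.023),M,20),(pad+[0,0,.12]+off(U,.023),U,16),(pad+off(U,.023),U,12)])
E
python3 p2.py
```

```text
t 17.1167 q [-0.3983, 0.091, 2.0328, 0.5197, 0.9159, 0.0888] w 1.001 F [-0.3  0.3  0.1]
[[0.6422, 0.7065, 0.2973, 0.4623], [0.6386, -0.7077, 0.3023, 0.0008], [0.4239, -0.0043, -0.9057, 0.2662]]
s 1
26 x [-1.08, -0.52, 4.81, -0.1, -1.3, 6.2] |step [0.02 0.02 0.01 0.06 0.04 0.13] ikerr 1e-02 end [0.503 0.043 0.114] q [-0.13  0.42  1.98  0.19  0.72  2.66] minz 0.114 wristz 0.399
10 x [0.01, -0.01, -0.0, -0.0, 0.0, 10.0] |step [0.   0.02 0.01 0.   0.03 0.  ] ikerr 1e-02 end [0.503 0.043 0.014] q [-0.11  0.6   2.05  0.23  0.48  2.66] minz 0.014 wristz 0.300
10 x [0.0, 0.0, -0.0, -0.0, 0.0, -11.5] |step [0.   0.02 0.01 0.   0.03 0.  ] ikerr 1e-02 end [0.503 0.043 0.129] q [-0.14  0.4   1.97  0.19  0.76  2.66] minz 0.025 wristz 0.311
12 x [-0.0, -4.58, -0.0, -2.8, -0.1, -0.1] |step [0.04 0.03 0.02 0.08 0.06 0.09] ikerr 5e-03 end [0.501 0.071 0.144] q [-0.42  0.63  1.89  0.8   1.35  2.1 ] minz 0.129 wristz 0.310
12 x [-0.0, 4.58, -0.0, 0.8, 0.1, -3.5] |step [0.04 0.04 0.01 0.07 0.05 0.08] ikerr 2e-02 end [0.503 0.043 0.174] q [-0.14  0.33  1.92  0.18  0.88  2.66] minz 0.145 wristz 0.330
20 x
[... 1295 characters left out ...]
-0.1, -3.5] |step [0.04 0.04 0.   0.1  0.05 0.1 ] ikerr 1e-18 end [0.503 0.043 0.174] q [-0.05  0.35  1.88 -0.    0.92 -0.17] minz 0.145 wristz 0.329
20 x [-1.03, -2.09, -2.49, -9.1, -6.3, -0.7] |step [0.04 0.02 0.03 0.14 0.05 0.08] ikerr 1e-03 end [ 0.475 -0.158  0.243] q [-0.41  0.08  2.28 -1.1   0.09 -0.39] minz 0.174 wristz 0.450
16 x [-2.67, -2.66, -1.1, 1.5, -7.7, 3.1] |step [0.01 0.01 0.01 0.   0.   0.03] ikerr 7e-01 end [ 0.491 -0.278  0.196] q [-0.51  0.19  2.15 -1.1   0.09 -0.79] minz 0.196 wristz 0.453
12 x [0.01, -0.0, -0.0, 10.0, 0.1, -0.0] |step [0.   0.02 0.   0.   0.   0.01] ikerr 8e-01 end [ 0.49  -0.276  0.076] q [-0.52  0.41  2.13 -1.1   0.09 -0.88] minz 0.076 wristz 0.372
```

send_rows(increments=[[[0.57,-1.17,-2.58,1.1,0.8,8.1,100],[0.57,-1.17,-2.58,1.1,0.8,8.1,100],[0.57,-1.17,-2.58,1.1,0.8,8.1,100],[0.57,-1.17,-2.58,1.1,0.8,8.1,100],[0.57,-1.17,-2.58,1.1,0.8,8.1,100],[0.57,-1.17,-2.58,1.1,0.8,8.1,100],[0.57,-1.17,-2.58,1.1,0.8,8.1,100],[0.57,-1.17,-2.58,1.1,0.8,8.1,100],[0.57,-1.17,-2.58,1.1,0.8,8.1,100],[0.57,-1.17,-2.58,1.1,0.8,8.1,100],[0.57,-1.17,-2.58,1.1,0.8,8.1,100],[0.57,-1.17,-2.58,1.1,0.8,8.1,100],[0.57,-1.17,-2.58,1.1,0.8,8.1,100],[0.57,-1.17,-2.58,1.1,0.8,8.1,100],[0.57,-1.17,-2.58,1.1,0.8,8.1,100],[0.57,-1.17,-2.58,1.1,0.8,8.1,100],[0.57,-1.17,-2.58,1.1,0.8,8.1,100],[0.57,-1.17,-2.58,1.1,0.8,8.1,100],[0.57,-1.17,-2.58,1.1,0.8,8.1,100],[0.57,-1.17,-2.58,1.1,0.8,8.1,100]]])

```text
time: 18.78
position: [0.5058, 0.0446, 0.1145]
tool_rot: [0.001, 0.657, 0.753, -0.002]
force: [0.6, 0.1, 0.4]
gripper_width: 0.996
```

Run:
```python
from cyl import *
T,q=now()
p,d,P=shot("wrist"); save(p,"w6")
r=arm.cut_out("wrist","cup")
for k in r[:3]:
    x=P[cv2.erode(k["region"].astype(np.uint8),np.ones((3,3)))>0]; x=x[~np.isnan(x[:,0])]
    print(k["score"],np.int32(k["rect"]),np.round(np.median(x,0),3))
    if abs(np.median(x[:,1])-.045)<.06:
        c,a,t,res,ok=cyl(x,[.501,.055,.037],np.radians(-80)); print("az",np.degrees(np.arctan2(a[1],a[0])),"el",np.degrees(a[2]),"bottom",np.round(c+a*t[0],4),"mouth",np.round(c+a*t[1],4),res,ok)
s=-1
m=np.array([np.cos(np.radians(-82.6)),np.sin(np.radians(-82.6)),0])
F=np.c_[-m,np.cross([0,0,-1],-m),[0,0,-1]]
chain(T,q,[(np.array([.5028,.0431,.014]),F,10)])
```

```text
t 18.7833 q [-0.04, 0.4361, 1.933, -0.0052, 0.7733, -0.1722] w 0.996 F [0.6 0.1 0.4]
[[-0.1355, 0.9908, -0.0009, 0.5058], [0.9908, 0.1355, -0.0036, 0.0446], [-0.0034, -0.0014, -1.0, 0.1145]]
0.88 [269 117 358 252] [0.501 0.061 0.066]
az -82.53723264365048 el 1.7353582331473214 bottom [0.4956 0.0998 0.0353] mouth [0.507  0.0128 0.038 ] 0.00037914211830792147 0.9836613442257706
0.79 [216 345 274 379] [ 0.456 -0.122  0.036]
10 x [-0.01, 0.02, 0.04, -0.1, -0.3, 10.0] |step [0.   0.02 0.01 0.   0.03 0.  ] ikerr 4e-24 end [0.503 0.043 0.014] q [-0.05  0.6   2.02  0.    0.53 -0.17] minz 0.014 wristz 0.304
```

View pics/w6.png

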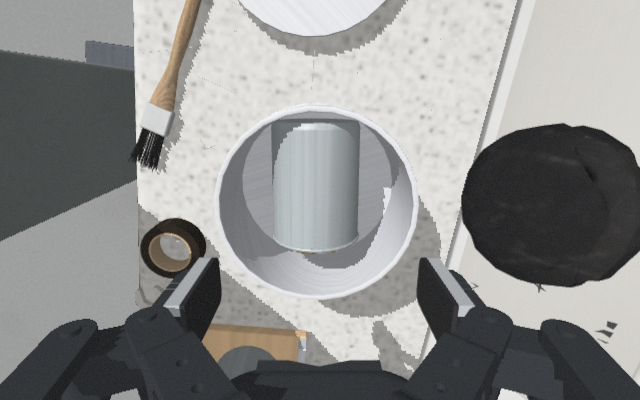

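Run:
```python
from plan import *
T,q=now()
p,d,P=shot("wrist"); X=P.reshape(-1,3)
for n in ["w"]:
  for z0 in np.arange(.04,.22,.02):
    m=(abs(X[:,2]-z0)<.01)&(X[:,0]>.48)&(abs(X[:,1]-.04)<.06)&(np.hypot(X[:,0]-.5032,X[:,1]-.0434)>.075)
    Y=(X-T[:3,3])@T[:3,:3]
    m&=~((abs(Y[:,1])<.062)&(Y[:,2]>-.2)&(abs(Y[:,0])<.05))
    if m.sum()>5: print(round(z0,2),m.sum(),np.percentile(X[m,0],1).round(3),X[m][np.argmin(X[m,0])].round(3))
```

```text
t 18.8833 q [-0.0397, 0.4369, 1.9335, -0.0039, 0.7736, -0.1718] w 1.002 F [0.2 0.5 0. ]
[[-0.1345, 0.9909, -0.0026, 0.5053], [0.9909, 0.1345, -0.0027, 0.0451], [-0.0023, -0.0029, -1.0, 0.1139]]
0.06 212 0.604 [0.604 0.044 0.07 ]
0.08 936 0.602 [0.602 0.04  0.078]
0.1 1385 0.609 [0.607 0.017 0.091]
0.12 2735 0.577 [0.576 0.084 0.129]
0.14 7683 0.579 [0.577 0.085 0.13 ]
0.16 10333 0.592 [0.59  0.08  0.151]
0.18 3919 0.604 [0.602 0.082 0.17 ]
0.2 30 0.575 [0.575 0.067 0.209]
```

send_rows(increments=[[[0,0,0,0,-0.3,10,100],[0,0,0,0,-0.3,10,100],[0,0,0,0,-0.3,10,100],[0,0,0,0,-0.3,10,100],[0,0,0,0,-0.3,10,100],[0,0,0,0,-0.3,10,100],[0,0,0,0,-0.3,10,100],[0,0,0,0,-0.3,10,100],[0,0,0,0,-0.3,10,100],[0,0,0,0,-0.3,10,100]]])

```text
time: 19.77
position: [0.5025, 0.0437, 0.0142]
tool_rot: [0.0, 0.659, 0.752, -0.001]
force: [0.2, -0.1, -0.5]
gripper_width: 1.001
```

send_rows(increments=[[[0,0,0,0,0,0,0],[0,0,0,0,0,0,0],[0,0,0,0,0,0,0],[0,0,0,0,0,0,0],[0,0,0,0,0,0,0],[0,0,0,0,0,0,0]]])

```text
time: 20.27
position: [0.5034, 0.0438, 0.0161]
tool_rot: [0.001, 0.659, 0.752, 0.0]
force: [0.6, 1.8, 6.2]
gripper_width: 0.634
```

send_rows(increments=[[[0,0,0,0,0,-10,0],[0,0,0,0,0,-10,0],[0,0,0,0,0,-10,0],[0,0,0,0,0,-10,0],[0,0,0,0,0,-10,0],[0,0,0,0,0,-10,0],[0,0,0,0,0,-10,0],[0,0,0,0,0,-10,0],[0,0,0,0,0,-10,0],[0,0,0,0,0,-10,0],[0,0,0,0,0,-10,0],[0,0,0,0,0,0,0],[0,0,0,0,0,0,0]]])

```text
time: 21.35
position: [0.5028, 0.0439, 0.1257]
tool_rot: [0.001, 0.659, 0.752, -0.0]
force: [-0.3, 0.6, -4.3]
gripper_width: 0.63
```

```bash
cat > look.py <<'E'
from cyl import *
import sys
T,q=now()
p,d,P=shot("wrist"); save(p,sys.argv[1])
for k in arm.cut_out("wrist","cup")[:2]:
    x=P[cv2.erode(k["region"].astype(np.uint8),np.ones((3,3)))>0]; x=x[~np.isnan(x[:,0])]
    X=(x-T[:3,3])@T[:3,:3]; print(round(k["score"],2),np.int32(k["rect"]),"tool",np.round(np.median(X,0),3),np.round(np.percentile(X,[2,98],axis=0),3).tolist())
E
python3 look.py w7
python3 - <<'E'
from plan import *
T,q=now()
up=np.array([0,0,1.])
def tilt(e,az,s):
    e,az=np.radians([e,az]); h=np.array([np.cos(az),np.sin(az),0]); mm=np.cos(e)*h+np.sin(e)*up; z=np.sin(e)*h-np.cos(e)*up; x=s*mm; return np.c_[x,np.cross(z,x),z]
g=np.array([.503,.045,.15]); G=tilt(-55,-82.6,-1)
chain(T,q,[(g+[0,0.01,.005]+.023*G[:,2],G,12)])
E
```

```text
t 21.35 q [-0.0429, 0.415, 1.9304, -0.0024, 0.7953, -0.1722] w 0.63 F [-0.3  0.6 -4.3]
[[-0.1306, 0.9914, 0.0008, 0.5028], [0.9914, 0.1306, -0.0017, 0.0439], [-0.0018, 0.0006, -1.0, 0.1257]]
0.87 [244 337 280 369] tool [-0.159 -0.057  0.094] [[-0.171, -0.07, 0.074], [-0.157, -0.041, 0.104]]
0.68 [244 126 390 352] tool [ 0.021 -0.    -0.05 ] [[-0.03, -0.028, -0.055], [0.058, 0.028, -0.026]]
t 21.45 q [-0.0429, 0.4163, 1.9312, -0.0023, 0.795, -0.1722] w 0.634 F [ 0.  -0.3 -3.9]
[[-0.1306, 0.9914, -0.001, 0.5023], [0.9914, 0.1306, -0.0016, 0.0439], [-0.0015, -0.0012, -1.0, 0.1249]]
12 x [-0.01, 4.59, 0.01, 3.0, 0.2, -0.2] |step [0.04 0.03 0.   0.11 0.06 0.11] ikerr 4e-18 end [0.501 0.074 0.142] q [-0.41  0.64  1.89  0.8   1.34 -1.04] minz 0.125 wristz 0.308
```

View pics/w7.png

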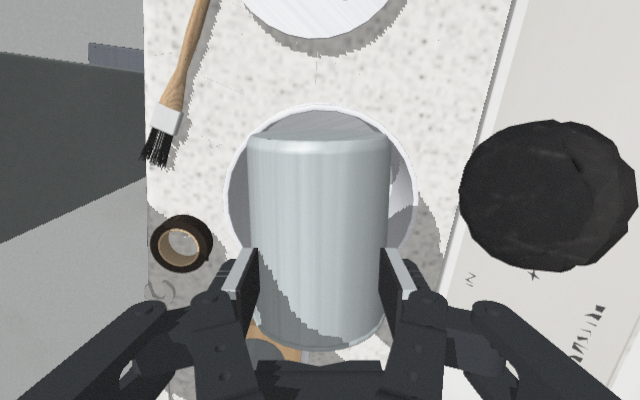

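send_rows(increments=[[[0,4.6,0,3,0.2,-0.2,0],[0,4.6,0,3,0.2,-0.2,0],[0,4.6,0,3,0.2,-0.2,0],[0,4.6,0,3,0.2,-0.2,0],[0,4.6,0,3,0.2,-0.2,0],[0,4.6,0,3,0.2,-0.2,0],[0,4.6,0,3,0.2,-0.2,0],[0,4.6,0,3,0.2,-0.2,0],[0,4.6,0,3,0.2,-0.2,0],[0,4.6,0,3,0.2,-0.2,0],[0,4.6,0,3,0.2,-0.2,0],[0,4.6,0,3,0.2,-0.2,0],[0,0,0,0,0,0,0],[0,0,0,0,0,0,0],[0,0,0,0,0,0,0],[0,0,0,0,0,0,0],[0,0,0,0,0,0,0]]])

```text
time: 22.87
position: [0.501, 0.0747, 0.1425]
tool_rot: [-0.347, 0.584, 0.667, 0.304]
force: [-0.0, 0.2, -2.4]
gripper_width: 0.635
```

```bash
python3 look.py w8
python3 - <<'E'
from h import *
a=cv2.imread("pics/w8.png"); I=[a]
p,d,P=shot("side"); save(np.hstack([cv2.resize(a[...,::-1],(400,250)),cv2.resize(p[130:230,280:440],(400,250))]),"m8")
for r in arm.cut_out("side","piece_0")[:4]+arm.cut_out("side","piece_4")[:4]: print(r["score"],r["rect"])
E
```

```text
t 22.8667 q [-0.412, 0.6366, 1.8868, 0.8025, 1.347, -1.0376] w 0.635 F [-0.   0.2 -2.4]
[[-0.0757, 0.9913, -0.1074, 0.501], [0.5685, 0.1314, 0.8121, 0.0747], [0.8192, 0.0004, -0.5735, 0.1425]]
0.62 [247 130 391 351] tool [ 0.021 -0.    -0.051] [[-0.03, -0.028, -0.055], [0.057, 0.027, -0.03]]
```

View pics/m8.png

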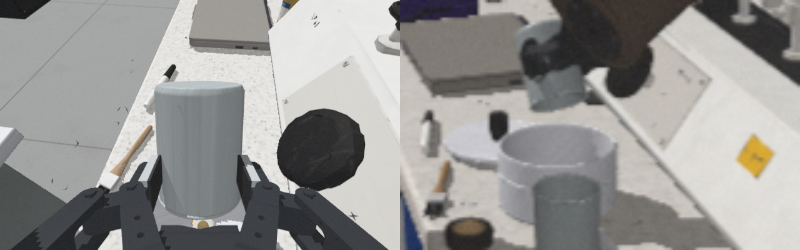

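```bash
cat > tl.py <<'E'
from plan import *
up=np.array([0,0,1.])
def tilt(e,az,s=-1):
    e,az=np.radians([e,az]); h=np.array([np.cos(az),np.sin(az),0]); mm=np.cos(e)*h+np.sin(e)*up; z=np.sin(e)*h-np.cos(e)*up; x=s*mm; return np.c_[x,np.cross(z,x),z]
E
python3 - <<'E'
from tl import *
T,q=now()
print([np.round(arm.get_state()["force"],2).tolist() for _ in range(3)])
G=tilt(-88,-82.6)
chain(T,q,[(np.array([.503,.045,.16])+.023*G[:,2],G,8)])
E
```

```text
t 23.1167 q [-0.4127, 0.6375, 1.8867, 0.8029, 1.3477, -1.038] w 0.638 F [ 0.4  0.1 -0.9]
[[-0.0749, 0.9914, -0.1073, 0.501], [0.5676, 0.1309, 0.8128, 0.0744], [0.8199, -0.0, -0.5725, 0.1423]]
[[0.42, 0.06, -0.9], [0.42, 0.06, -0.9], [0.42, 0.06, -0.9]]
8 x [-0.01, 4.12, 0.0, 1.7, -0.2, -1.5] |step [0.02 0.03 0.   0.03 0.05 0.03] ikerr 8e-20 end [0.5   0.068 0.159] q [-0.5   0.89  1.85  0.97  1.77 -1.25] minz 0.145 wristz 0.169
```

send_rows(increments=[[[0,4.1,0,9,0,-7,0],[0,4.1,0,9,0,-7,0],[0,4.1,0,9,0,-6,0],[0,4.1,0,9,0,-5,0],[0,0,0,0,0,0,0],[0,0,0,0,0,0,0],[0,0,0,0,0,0,0]]])

```text
time: 23.7
position: [0.5016, 0.07, 0.1854]
tool_rot: [-0.439, 0.536, 0.611, 0.384]
force: [-0.9, -0.3, -0.7]
gripper_width: 0.635
```

Run:
```python
from tl import *
T,q=now(); s=pose()[0]; F=[s["force"][2]]
for i in range(4): arm.camera("wrist"); F.append(arm.get_state()["force"][2])
print(np.round(F,2),np.mean(F))
c=T[:3,3]-.023*T[:3,2]
print("grasp",np.round(c,3))
pad=np.array([.468,-.283,0])
hg=.0585
# upright over the tub's near side, then across, tool azimuth al
for a0,a1 in((60,15),(45,15),(60,20)):
    print(a0,a1)
    A=tilt(0,-82.6); A1=tilt(20,-10); B=tilt(80,a0); U=tilt(90,a1)
    chain(T,q,[(np.array([.47,.03,.30])+.023*B[:,2],B,40),(pad+[0,0,hg+.02+.13]+.023*U[:,2],U,20),(pad+[0,0,hg+.02]+.023*U[:,2],U,13)])
```

```text
t 23.7 q [-0.4747, 0.703, 1.8534, 0.8935, 1.6026, -1.0987] w 0.635 F [-0.9 -0.3 -0.7]
[[-0.0412, 0.9914, -0.124, 0.5016], [0.3168, 0.1307, 0.9395, 0.07], [0.9476, -0.0005, -0.3194, 0.1854]]
[-0.66 -1.6  -1.49 -2.08 -1.6 ] -1.4859152410295127
grasp [0.504 0.048 0.193]
60 15
40 x [-0.31, -1.34, -4.05, 0.6, 3.2, -2.4] |step [0.05 0.03 0.03 0.05 0.1  0.08] ikerr 5e-01 end [0.48  0.05  0.296] q [-0.19 -0.04  2.07  0.7   0.71 -2.66] minz 0.187 wristz 0.286
20 x [2.24, -0.46, 0.2, 5.4, -13.3, -9.6] |step [0.03 0.01 0.   0.01 0.02 0.  ] ikerr 6e-01 end [ 0.49  -0.276  0.209] q [-0.7   0.18  2.06  0.78  0.39 -2.66] minz 0.209 wristz 0.487
13 x [0.0, -0.0, 0.0, 10.0, -0.0, -0.0] |step [0.01 0.02 0.   0.01 0.02 0.  ] ikerr 8e-01 end [ 0.49  -0.277  0.079] q [-0.62  0.4   2.1   0.66  0.17 -2.66] minz 0.079 wristz 0.382
45 15
40 x [-0.28, -1.81, -3.77, 0.2, 2.8, -2.8] |step [0.05 0.03 0.03 0.04 0.09 0.09] ikerr 3e-01 end [0.485 0.046 0.296] q [-0.14 -0.08  2.17  0.76  0.44 -2.66] minz 0.187 wristz 0.288
20 x [1.49, -0.49, 0.14, 5.3, -14.1, -7.7] |step [0.03 0.02 0.01 0.   0.01 0.  ] ikerr 6e-01 end [ 0.491 -0.277  0.208] q [-0.7   0.18  2.06  0.78  0.39 -2.66] minz 0.208 wristz 0.486
13 x [0.01, 0.01, 0.0, 9.9, 0.0, -0.0] |step [0.01 0.02 0.   0.01 0.02 0.  ] ikerr 8e-01 end [ 0.491 -0.277  0.079] q [-0.62  0.4   2.1   0.66  0.17 -2.66] minz 0.079 wristz 0.382
60 20
40 x [-0.31, -1.34, -4.05, 0.6, 3.2, -2.4] |step [0.05 0.03 0.03 0.05 0.1  0.08] ikerr 5e-01 end [0.48  0.05  0.296] q [-0.19 -0.04  2.07  0.7   0.71 -2.66] minz 0.187 wristz 0.286
20 x [1.99, -0.47, 0.18, 5.4, -12.7, -10.1] |step [0.03 0.01 0.   0.   0.01 0.  ] ikerr 6e-01 end [ 0.489 -0.275  0.209] q [-0.73  0.19  2.02  0.76  0.5  -2.66] minz 0.209 wristz 0.493
13 x [0.0, 0.0, -0.0, 10.0, -0.1, 0.1] |step [0.01 0.02 0.01 0.01 0.02 0.  ] ikerr 8e-01 end [ 0.49  -0.275  0.079] q [-0.64  0.41  2.07  0.63  0.26 -2.66] minz 0.079 wristz 0.386
```

Run:
```python
from tl import *
T,q=now()
X=np.load("topP.npy").reshape(-1,3); X=X[~np.isnan(X[:,0])]
m=(abs(X[:,0]-.485)<.07)&(abs(X[:,1]-.37)<.08)&(X[:,2]>.012)&(X[:,2]<.05)&(np.hypot(X[:,0]-.484,X[:,1]-.384)>.045)
print("obst",m.sum(),X[m][::max(1,m.sum()//10)].round(3).tolist())
A=tilt(0,-110); s=np.array([.484,.37,0])
T1,q1=chain(T,q,[(s+[0,0,.2]+.023*A[:,2],A,26),(s+[0,0,.0345]+.023*A[:,2],A,14)])
H=A@R.from_euler("z",-90,degrees=True).as_matrix(); Bm=tilt(-0,-110,1)
T2,q2=chain(T1,q1,[(s+[0,0,.12]+.023*A[:,2],A,8),(s+[0,0,.12]+.023*H[:,2],H,13),(s+[0,0,.12]+.023*Bm[:,2],Bm,13)])
```

```text
t 23.9 q [-0.4746, 0.7028, 1.8532, 0.894, 1.604, -1.099] w 0.637 F [-0.7 -0.7 -1.6]
[[-0.0417, 0.9914, -0.1243, 0.5016], [0.3156, 0.1311, 0.9398, 0.0702], [0.948, 0.0, -0.3183, 0.1859]]
obst 45 [[0.513, 0.292, 0.013], [0.503, 0.298, 0.015], [0.497, 0.295, 0.013], [0.493, 0.292, 0.012], [0.487, 0.292, 0.013], [0.48, 0.295, 0.014], [0.474, 0.292, 0.012], [0.468, 0.295, 0.013], [0.458, 0.301, 0.016], [0.454, 0.291, 0.015], [0.445, 0.295, 0.014], [0.435, 0.292, 0.014]]
26 x [-0.66, -2.69, 0.92, 9.5, -1.8, 7.8] |step [0.05 0.04 0.03 0.07 0.04 0.1 ] ikerr 2e-18 end [0.483 0.37  0.176] q [0.54 0.49 1.62 0.   1.03 0.89] minz 0.176 wristz 0.297
14 x [-0.0, -0.0, -0.0, 0.0, 0.0, 11.8] |step [0.   0.02 0.01 0.   0.03 0.  ] ikerr 3e-24 end [0.483 0.37  0.011] q [0.54 0.7  1.75 0.   0.69 0.89] minz 0.011 wristz 0.301
8 x [-0.0, -0.0, -0.01, 0.0, 0.1, -10.7] |step [0.   0.02 0.01 0.   0.02 0.  ] ikerr 1e-25 end [0.484 0.37  0.097] q [0.54 0.58 1.7  0.   0.86 0.89] minz 0.022 wristz 0.312
13 x [-0.0, -0.0, -6.92, 0.0, -0.0, -0.0] |step [0.   0.   0.   0.   0.   0.12] ikerr 3e-18 end [0.484 0.37  0.097] q [ 0.54  0.58  1.7   0.    0.86 -0.68] minz 0.097 wristz 0.387
13 x [0.0, -0.0, -6.93, 0.0, 0.0, -0.0] |step [0.   0.   0.   0.   0.   0.12] ikerr 6e-18 end [0.484 0.37  0.097] q [ 0.54  0.58  1.7   0.    0.86 -2.25] minz 0.097 wristz 0.387
```

send_rows(increments=[[[-0.66,-2.69,0.92,9.5,-1.8,7.8,0],[-0.66,-2.69,0.92,9.5,-1.8,7.8,0],[-0.66,-2.69,0.92,9.5,-1.8,7.8,0],[-0.66,-2.69,0.92,9.5,-1.8,7.8,0],[-0.66,-2.69,0.92,9.5,-1.8,7.8,0],[-0.66,-2.69,0.92,9.5,-1.8,7.8,0],[-0.66,-2.69,0.92,9.5,-1.8,7.8,0],[-0.66,-2.69,0.92,9.5,-1.8,7.8,0],[-0.66,-2.69,0.92,9.5,-1.8,7.8,0],[-0.66,-2.69,0.92,9.5,-1.8,7.8,0],[-0.66,-2.69,0.92,9.5,-1.8,7.8,0],[-0.66,-2.69,0.92,9.5,-1.8,7.8,0],[-0.66,-2.69,0.92,9.5,-1.8,7.8,0],[-0.66,-2.69,0.92,9.5,-1.8,7.8,0],[-0.66,-2.69,0.92,9.5,-1.8,7.8,0],[-0.66,-2.69,0.92,9.5,-1.8,7.8,0],[-0.66,-2.69,0.92,9.5,-1.8,7.8,0],[-0.66,-2.69,0.92,9.5,-1.8,7.8,0],[-0.66,-2.69,0.92,9.5,-1.8,7.8,0],[-0.66,-2.69,0.92,9.5,-1.8,7.8,0]]])

```text
time: 25.57
position: [0.4766, 0.306, 0.2132]
tool_rot: [-0.109, 0.783, 0.605, 0.095]
force: [-0.7, -0.1, -1.6]
gripper_width: 0.635
```

send_rows(increments=[[[-0.66,-2.69,0.92,9.5,-1.8,7.8,0],[-0.66,-2.69,0.92,9.5,-1.8,7.8,0],[-0.66,-2.69,0.92,9.5,-1.8,7.8,0],[-0.66,-2.69,0.92,9.5,-1.8,7.8,0],[-0.66,-2.69,0.92,9.5,-1.8,7.8,0],[-0.66,-2.69,0.92,9.5,-1.8,7.8,0],[0,0,0,0,0,0,0]]])

```text
time: 26.15
position: [0.4829, 0.3718, 0.1753]
tool_rot: [-0.0, 0.819, 0.573, -0.001]
force: [-0.2, 0.4, -1.2]
gripper_width: 0.634
```

Run:
```python
from tl import *
T,q=now()
A=tilt(0,-110); s=np.array([.484,.37,0])
chain(T,q,[(s+[0,0,.036]+.023*A[:,2],A,14)])
# tub content
p,d,P=shot("top"); save(p,"t9")
for n in ["piece_0","piece_4"]:
    for r in arm.cut_out("top",n)[:6]:
        x=P[r["region"]]; x=x[~np.isnan(x[:,0])]
        if len(x): print(n,round(r["score"],2),np.int32(r["rect"]),np.round(np.median(x,0),3))
save(cv2.resize(p[140:240,160:330],None,fx=4,fy=4,interpolation=cv2.INTER_CUBIC),"t9c")
```

```text
t 26.15 q [0.5477, 0.4914, 1.6218, 0.0003, 1.031, 0.8969] w 0.634 F [-0.2  0.4 -1.2]
[[0.3423, 0.9396, -0.0025, 0.4829], [0.9396, -0.3423, -0.0012, 0.3718], [-0.0019, -0.0019, -1.0, 0.1753]]
14 x [-0.01, 0.01, -0.0, -0.1, 0.1, 11.6] |step [0.   0.02 0.01 0.   0.03 0.  ] ikerr 1e-24 end [0.484 0.37  0.013] q [ 0.54  0.7   1.75 -0.    0.69  0.89] minz 0.013 wristz 0.303
piece_0 0.6 [305 177 308 185] [0.502 0.016 0.026]
piece_0 0.55 [297 176 307 185] [0.51  0.031 0.034]
piece_0 0.54 [291 180 300 186] [0.508 0.054 0.022]
piece_0 0.53 [306 169 310 178] [0.531 0.012 0.031]
piece_4 0.6 [305 177 308 185] [0.502 0.016 0.026]
piece_4 0.55 [297 176 307 185] [0.51  0.031 0.034]
piece_4 0.54 [291 180 300 186] [0.508 0.054 0.022]
piece_4 0.53 [306 169 310 178] [0.531 0.012 0.031]
```

View pics/t9c.png

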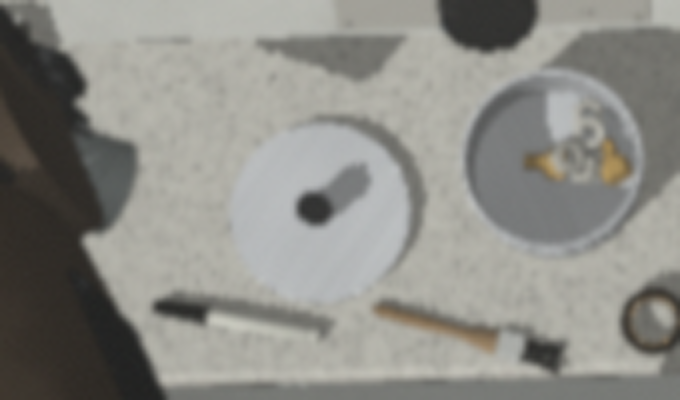

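send_rows(increments=[[[0,0,0,0,0,11.6,0],[0,0,0,0,0,11.6,0],[0,0,0,0,0,11.6,0],[0,0,0,0,0,11.6,0],[0,0,0,0,0,11.6,0],[0,0,0,0,0,11.6,0],[0,0,0,0,0,11.6,0],[0,0,0,0,0,11.6,0],[0,0,0,0,0,11.6,0],[0,0,0,0,0,11.6,0],[0,0,0,0,0,11.6,0],[0,0,0,0,0,11.6,0],[0,0,0,0,0,11.6,0],[0,0,0,0,0,11,0],[0,0,0,0,0,0,0],[0,0,0,0,0,0,0]]])

```text
time: 27.63
position: [0.4833, 0.3699, 0.0142]
tool_rot: [-0.001, 0.82, 0.573, -0.0]
force: [1.1, -0.0, -1.8]
gripper_width: 0.635
```

send_rows(increments=[[[0,0,0,0,0,0,100],[0,0,0,0,0,0,100],[0,0,0,0,0,0,100],[0,0,0,0,0,0,100],[0,0,0,0,0,0,100]]])

```text
time: 28.05
position: [0.4837, 0.3701, 0.0153]
tool_rot: [-0.001, 0.82, 0.573, 0.0]
force: [-0.5, 0.4, 0.3]
gripper_width: 1.002
```

send_rows(increments=[[[0,0,0,0,0,-11,100],[0,0,0,0,0,-11,100],[0,0,0,0,0,-11,100],[0,0,0,0,0,-11,100],[0,0,0,0,0,-11,100],[0,0,0,0,0,-11,100],[0,0,0,0,0,-11,100],[0,0,0,0,0,-11,100],[0,0,0,0,0,-11,100],[0,0,0,0,0,-11,100]]])

```text
time: 28.88
position: [0.4836, 0.3698, 0.126]
tool_rot: [-0.001, 0.82, 0.573, 0.0]
force: [1.5, 0.7, -0.5]
gripper_width: 1.0
```

```bash
cat > cupfit.py <<'E'
from cyl import *
def cupfit(name,az0):
    T,q=now()
    p,d,P=shot("wrist"); save(p,name)
    for k in arm.cut_out("wrist","cup")[:3]:
        x=P[cv2.erode(k["region"].astype(np.uint8),np.ones((3,3)))>0]; x=x[~np.isnan(x[:,0])]
        if len(x)<200: continue
        c,a,t,res,ok=cyl(x,np.r_[np.median(x[:,:2],0),.034],np.radians(az0)); print(round(k["score"],2),np.int32(k["rect"]),"az",np.degrees(np.arctan2(a[1],a[0])),"el",np.degrees(a[2]),"bottom",np.round(c+a*t[0],4),"mouth",np.round(c+a*t[1],4),res,ok)
    return T,q
E
python3 -c "
from cupfit import *
cupfit('w10',-110)"
```

```text
t 28.8833 q [0.5434, 0.5444, 1.6759, 0.0027, 0.9211, 0.8925] w 1.0 F [ 1.5  0.7 -0.5]
[[0.3436, 0.9391, -0.001, 0.4836], [0.9391, -0.3436, 0.0019, 0.3698], [0.0014, -0.0016, -1.0, 0.126]]
0.59 [277 118 360 242] az -110.10498107356125 el 1.7194597747691678 bottom [0.5024 0.4222 0.0304] mouth [0.4722 0.3397 0.033 ] 0.0003802461808919133 0.9855754154907495
```

```bash
cat >> tl.py <<'E'
def lean(e,az,th=15,s=1):
    B=tilt(e,az,1); t=np.radians(th); m,z=B[:,0],B[:,2]; z2=np.cos(t)*z-np.sin(t)*m; x2=s*(np.cos(t)*m+np.sin(t)*z); return np.c_[x2,np.cross(z2,x2),z2]
E
cat > p3.py <<'E'
from tl import *
T,q=now()
c=np.array([.4835,.3705,.0335]); o=.022
H=T[:3,:3]@R.from_euler("z",-90,degrees=True).as_matrix(); L=lean(0,-110)
T,q=chain(T,q,[(c+[0,0,.1],H,13),(c+[0,0,.08]+o*L[:,2],L,14),(c+o*L[:,2],L,8)])
pad=np.array([.4677,-.2833,.02+.057])
for az1,az2 in((0,20),(30,20),(30,30),(60,20)):
    print(az1,az2); U0=lean(60,az1); U=lean(90,az2)
    chain(T,q,[(c+[0,0,.12]+o*L[:,2],L,10),(np.array([.45,.15,.27])+o*U0[:,2],U0,34),(pad+[0,0,.14]+o*U[:,2],U,30),(pad+[0,0,.01]+o*U[:,2],U,11)])
E
python3 p3.py
```

```text
t 28.9833 q [0.5434, 0.5434, 1.6751, 0.0026, 0.9201, 0.8925] w 0.995 F [-0.5  0.6 -0.3]
[[0.3435, 0.9391, 0.0015, 0.4844], [0.9391, -0.3435, 0.0033, 0.3703], [0.0037, 0.0002, -1.0, 0.1269]]
13 x [0.0, 0.0, -6.92, 0.0, -0.1, -0.5] |step [0.   0.   0.   0.   0.   0.12] ikerr 3e-18 end [0.483 0.37  0.133] q [ 0.54  0.53  1.67  0.    0.93 -0.68] minz 0.127 wristz 0.417
14 x [-0.83, -0.83, -6.4, 0.0, 0.2, 3.0] |step [0.01 0.01 0.02 0.04 0.03 0.16] ikerr 3e-17 end [0.485 0.377 0.092] q [ 0.47  0.53  1.85  0.33  0.58 -2.58] minz 0.092 wristz 0.372
8 x [-0.0, 0.0, 0.0, 2.7, -0.0, 9.6] |step [0.   0.02 0.01 0.01 0.02 0.02] ikerr 2e-04 end [0.485 0.376 0.012] q [ 0.48  0.66  1.9   0.4   0.43 -2.66] minz 0.012 wristz 0.294
0 20
10 x [-0.0, 0.0, 0.0, -3.1, -0.0, -11.6] |step [0.   0.02 0.01 0.02 0.03 0.02] ikerr 7e-05 end [0.485 0.376 0.132] q [ 0.47  0.48  1.82  0.29  0.67 -2.54] minz 0.024 wristz 0.305
34 x [0.86, 1.17, -3.23, 7.2, 3.2, -2.8] |step [0.01 0.01 0.02 0.07 0.04 0.02] ikerr 2e-01 end [0.467 0.151 0.254] q [ 0.61  0.16  2.17 -1.1   0.69 -2.66] minz 0.133 wristz 0.414
30 x [0.59, 0.9
[... 1838 characters left out ...]
-3.1, -0.0, -11.6] |step [0.   0.02 0.01 0.02 0.03 0.02] ikerr 7e-05 end [0.485 0.376 0.132] q [ 0.47  0.48  1.82  0.29  0.67 -2.54] minz 0.024 wristz 0.305
34 x [1.3, 0.22, -4.86, 4.5, 5.2, -4.9] |step [0.02 0.02 0.04 0.11 0.06 0.06] ikerr 1e+00 end [0.458 0.163 0.255] q [ 0.7   0.05  2.26 -1.1   0.47 -2.66] minz 0.136 wristz 0.408
30 x [-1.16, 0.96, 0.67, -6.2, 11.9, -6.9] |step [0.04 0.01 0.01 0.   0.03 0.  ] ikerr 1e+00 end [ 0.487 -0.277  0.211] q [-0.43  0.15  2.16 -1.1   0.09 -2.66] minz 0.211 wristz 0.468
11 x [-0.01, 0.0, 0.0, -11.4, -0.0, 3.1] |step [0.   0.02 0.   0.   0.   0.  ] ikerr 2e+00 end [ 0.488 -0.277  0.081] q [-0.43  0.38  2.14 -1.1   0.09 -2.66] minz 0.081 wristz 0.383
```

```bash
cat > p3.py <<'E'
from tl import *
def jpath(T,q,qt,nseg,N):
    legs=[]
    for k in range(1,nseg+1):
        p,Rm=fk(q+(qt-q)*k/nseg); legs.append((p,Rm,N))
    return chain(T,q,legs)
if __name__=="__main__":
    T,q=now()
    c=np.array([.4835,.3705,.0335]); o=.022
    H=T[:3,:3]@R.from_euler("z",-90,degrees=True).as_matrix(); L=lean(0,-110,10)
    T,q=chain(T,q,[(c+[0,0,.1],H,13),(c+[0,0,.08]+o*L[:,2],L,14),(c+o*L[:,2],L,8),(c+[0,0,.18]+o*L[:,2],L,14)])
    pad=np.array([.4677,-.2833,.02+.0565])
    U=lean(90,25,10); g=pad+[0,0,.14]+o*U[:,2]
    qt,e=ik(g,U,[np.array([-1.19,.7,2.1,1.39,1.2,-1.43])]); print("target",np.round(qt,2),e)
    T,q=jpath(T,q,qt,3,14)
    chain(T,q,[(pad+[0,0,.0]+o*U[:,2],U,14)])
E
python3 p3.py
```

```text
t 28.9833 q [0.5434, 0.5434, 1.6751, 0.0026, 0.9201, 0.8925] w 0.995 F [-0.5  0.6 -0.3]
[[0.3435, 0.9391, 0.0015, 0.4844], [0.9391, -0.3435, 0.0033, 0.3703], [0.0037, 0.0002, -1.0, 0.1269]]
13 x [0.0, 0.0, -6.92, 0.0, -0.1, -0.5] |step [0.   0.   0.   0.   0.   0.12] ikerr 3e-18 end [0.483 0.37  0.133] q [ 0.54  0.53  1.67  0.    0.93 -0.68] minz 0.127 wristz 0.417
14 x [-0.55, -0.55, -6.42, 0.0, 0.1, 3.0] |step [0.01 0.   0.01 0.02 0.02 0.14] ikerr 1e-17 end [0.485 0.374 0.092] q [ 0.49  0.55  1.81  0.19  0.66 -2.44] minz 0.092 wristz 0.377
8 x [-0.0, 0.0, -0.0, 1.7, 0.0, 9.8] |step [0.   0.02 0.01 0.01 0.02 0.01] ikerr 2e-23 end [0.485 0.374 0.012] q [ 0.49  0.67  1.85  0.24  0.5  -2.5 ] minz 0.012 wristz 0.297
14 x [-0.0, 0.0, -0.0, -2.2, 0.0, -12.6] |step [0.   0.02 0.01 0.01 0.03 0.01] ikerr 5e-23 end [0.485 0.374 0.191] q [ 0.49  0.42  1.71  0.15  0.88 -2.39] minz 0.025 wristz 0.310
target [-1.19  0.65  2.15  1.46  1.43 -1.23] 1.0046774237652283e-20
14 x [-1.78, -0.17, 5.04, 8.4, -13.5, -0.9] |step [0.04 0.01 0.03 0.04 0.03 0.03] ikerr 1e-18 end [0.505 0.172 0.143] q [-0.07  0.5   1.86  0.59  1.07 -2.  ] minz 0.143 wristz 0.391
14 x [-2.64, -0.37, 4.5, -6.1, -6.5, -10.8] |step [0.04 0.01 0.03 0.03 0.03 0.03] ikerr 3e-22 end [ 0.525 -0.011  0.165] q [-0.63  0.57  2.    1.02  1.25 -1.61] minz 0.148 wristz 0.319
14 x [-3.49, 0.52, 3.54, -5.9, 9.2, -17.2] |step [0.04 0.01 0.02 0.03 0.03 0.03] ikerr 6e-22 end [ 0.488 -0.274  0.213] q [-1.19  0.65  2.15  1.46  1.42 -1.22] minz 0.174 wristz 0.263
14 x [0.0, 0.0, 0.0, -9.9, 0.0, 1.7] |step [0.   0.02 0.   0.   0.   0.03] ikerr 8e-25 end [ 0.487 -0.274  0.073] q [-1.19  0.96  2.15  1.51  1.4  -1.53] minz 0.073 wristz 0.123
```

send_rows(increments=[[[0,0,-6.92,0,-0.1,-0.5,100],[0,0,-6.92,0,-0.1,-0.5,100],[0,0,-6.92,0,-0.1,-0.5,100],[0,0,-6.92,0,-0.1,-0.5,100],[0,0,-6.92,0,-0.1,-0.5,100],[0,0,-6.92,0,-0.1,-0.5,100],[0,0,-6.92,0,-0.1,-0.5,100],[0,0,-6.92,0,-0.1,-0.5,100],[0,0,-6.92,0,-0.1,-0.5,100],[0,0,-6.92,0,-0.1,-0.5,100],[0,0,-6.92,0,-0.1,-0.5,100],[0,0,-6.92,0,-0.1,-0.5,100],[0,0,-6.92,0,-0.1,-0.5,100]]])

```text
time: 30.07
position: [0.4824, 0.3693, 0.1308]
tool_rot: [-0.001, 0.172, 0.985, 0.0]
force: [-0.1, -0.1, 0.6]
gripper_width: 0.999
```

send_rows(increments=[[[-0.55,-0.55,-6.42,0,0.1,3,100],[-0.55,-0.55,-6.42,0,0.1,3,100],[-0.55,-0.55,-6.42,0,0.1,3,100],[-0.55,-0.55,-6.42,0,0.1,3,100],[-0.55,-0.55,-6.42,0,0.1,3,100],[-0.55,-0.55,-6.42,0,0.1,3,100],[-0.55,-0.55,-6.42,0,0.1,3,100],[-0.55,-0.55,-6.42,0,0.1,3,100],[-0.55,-0.55,-6.42,0,0.1,3,100],[-0.55,-0.55,-6.42,0,0.1,3,100],[-0.55,-0.55,-6.42,0,0.1,3,100],[-0.55,-0.55,-6.42,0,0.1,3,100],[-0.55,-0.55,-6.42,0,0.1,3,100],[-0.55,-0.55,-6.42,0,0.1,3,100],[0,0,0,0,0,0,100]]])

```text
time: 31.32
position: [0.4838, 0.3729, 0.0886]
tool_rot: [0.069, -0.573, 0.815, 0.05]
force: [-0.6, -0.5, -0.4]
gripper_width: 1.0
```

Run:
```python
from cupfit import *
from tl import lean
T,q=cupfit("w11",-110)
c=np.array([.4835,.3705,.0335]); o=.022; L=lean(0,-110,10)
chain(T,q,[(c+o*L[:,2],L,8)])
```

```text
t 31.3167 q [0.4932, 0.552, 1.8088, 0.1892, 0.6627, -2.4464] w 1.0 F [-0.6 -0.5 -0.4]
[[-0.3329, -0.9413, 0.0558, 0.4838], [-0.9274, 0.3375, 0.1614, 0.3729], [-0.1707, 0.002, -0.9853, 0.0886]]
0.58 [265 128 370 280] az -110.10646215598608 el 2.2137798288026067 bottom [0.5013 0.4182 0.0305] mouth [0.472  0.3381 0.0338] 0.0004994667018829169 1.0
8 x [0.02, -0.02, 0.03, 1.5, -0.1, 9.5] |step [0.   0.02 0.01 0.01 0.02 0.01] ikerr 7e-24 end [0.485 0.374 0.012] q [ 0.49  0.67  1.86  0.24  0.5  -2.51] minz 0.012 wristz 0.297
```

send_rows(increments=[[[0,0,0,1.5,-0.1,9.5,100],[0,0,0,1.5,-0.1,9.5,100],[0,0,0,1.5,-0.1,9.5,100],[0,0,0,1.5,-0.1,9.5,100],[0,0,0,1.5,-0.1,9.5,100],[0,0,0,1.5,-0.1,9.5,100],[0,0,0,1.5,-0.1,9.5,100],[0,0,0,1.5,-0.1,9.5,100],[0,0,0,0,0,0,0],[0,0,0,0,0,0,0],[0,0,0,0,0,0,0],[0,0,0,0,0,0,0],[0,0,0,0,0,0,0],[0,0,0,0,0,0,0]]])

```text
time: 32.58
position: [0.4853, 0.3744, 0.0134]
tool_rot: [0.07, -0.571, 0.816, 0.05]
force: [-1.5, -1.7, 5.9]
gripper_width: 0.627
```

send_rows(increments=[[[0,0,0,-2.6,0,-15,0],[0,0,0,-2.6,0,-15,0],[0,0,0,-2.6,0,-15,0],[0,0,0,-2.6,0,-15,0],[0,0,0,-2.6,0,-15,0],[0,0,0,-2.6,0,-15,0],[0,0,0,-2.6,0,-15,0],[0,0,0,-2.6,0,-15,0],[0,0,0,-2.6,0,-15,0],[0,0,0,-2.6,0,-15,0],[0,0,0,-2.6,0,-15,0],[0,0,0,-2.6,0,-15,0],[0,0,0,-2.6,0,-15,0],[0,0,0,-2.6,0,-15,0],[0,0,0,-2.6,0,-15,0],[0,0,0,-2.6,0,-15,0]]])

```text
time: 33.92
position: [0.4854, 0.3739, 0.2571]
tool_rot: [0.07, -0.571, 0.816, 0.05]
force: [0.7, -0.0, -0.9]
gripper_width: 0.628
```

```bash
python3 look.py w12
python3 - <<'E'
from p3 import *
T,q=now()
pad=np.array([.4677,-.2833,.02+.0565]);o=.022
U=lean(90,25,10); g=pad+[0,0,.17]+o*U[:,2]
qt,e=ik(g,U,[np.array([-1.19,.7,2.1,1.39,1.2,-1.43])]); print("target",np.round(qt,2),e)
qm=(q+qt)/2; qm[1]-=.22; qm[2]+=.12
for k in (q,qm,qt): print(np.round(fk(k)[0],3),"mouth dir",np.round(fk(k)[1]@[np.cos(np.radians(10)),0,-np.sin(np.radians(10))],2))
T,q=jpath(T,q,qm,2,10)
T,q=jpath(T,q,qt,2,10)
E
```

```text
t 33.9167 q [0.4938, 0.3619, 1.6179, 0.134, 1.0371, -2.3593] w 0.628 F [ 0.7 -0.  -0.9]
[[-0.3375, -0.9396, 0.0576, 0.4854], [-0.9256, 0.3423, 0.1617, 0.3739], [-0.1716, 0.0012, -0.9852, 0.2571]]
0.59 [243 163 393 364] tool [ 0.01  -0.    -0.044] [[-0.048, -0.029, -0.057], [0.037, 0.029, 0.01]]
t 34.0167 q [0.4938, 0.3605, 1.6164, 0.1342, 1.036, -2.3595] w 0.628 F [-0.  -0.1 -1.7]
[[-0.3368, -0.9396, 0.0611, 0.4862], [-0.9252, 0.3424, 0.1637, 0.3744], [-0.1747, -0.0014, -0.9846, 0.2586]]
target [-1.19  0.58  2.14  1.45  1.43 -1.15] 8.949688081427811e-21
[0.486 0.374 0.259] mouth dir [-0.34 -0.94 -0.  ]
[0.458 0.111 0.264] mouth dir [-0.86  0.29  0.43]
[ 0.487 -0.274  0.243] mouth dir [0. 0. 1.]
10 x [-1.66, -0.4, 5.14, 12.6, -10.1, -2.3] |step [0.04 0.01 0.03 0.04 0.02 0.03] ikerr 2e-18 end [0.475 0.218 0.242] q [ 0.07  0.31  1.81  0.46  1.13 -2.06] minz 0.242 wristz 0.507
10 x [-2.15, -0.74, 4.86, 1.5, -8.2, -7.7] |step [0.04 0.01 0.03 0.04 0.02 0.03] ikerr 1e-21 end [0.458 0.111 0.264] q [-0.35  0.25  2.    0.79  1.24 -1.75] minz 0.246 wristz 0.473
10 x [-2.9, -0.17, 4.71, -13.6, -0.7, -10.8] |step [0.04 0.02 0.02 0.04 0.02 0.03] ikerr 2e-22 end [ 0.508 -0.048  0.252] q [-0.77  0.42  2.07  1.12  1.33 -1.45] minz 0.252 wristz 0.381
10 x [-3.55, 0.69, 4.03, -10.6, 12.7, -16.7] |step [0.04 0.02 0.02 0.03 0.02 0.04] ikerr 4e-22 end [ 0.488 -0.274  0.243] q [-1.19  0.58  2.14  1.45  1.43 -1.15] minz 0.243 wristz 0.293
```

send_rows(increments=[[[-1.66,-0.4,5.14,12.6,-10.1,-2.3,0],[-1.66,-0.4,5.14,12.6,-10.1,-2.3,0],[-1.66,-0.4,5.14,12.6,-10.1,-2.3,0],[-1.66,-0.4,5.14,12.6,-10.1,-2.3,0],[-1.66,-0.4,5.14,12.6,-10.1,-2.3,0],[-1.66,-0.4,5.14,12.6,-10.1,-2.3,0],[-1.66,-0.4,5.14,12.6,-10.1,-2.3,0],[-1.66,-0.4,5.14,12.6,-10.1,-2.3,0],[-1.66,-0.4,5.14,12.6,-10.1,-2.3,0],[-1.66,-0.4,5.14,12.6,-10.1,-2.3,0],[-2.15,-0.74,4.86,1.5,-8.2,-7.7,0],[-2.15,-0.74,4.86,1.5,-8.2,-7.7,0],[-2.15,-0.74,4.86,1.5,-8.2,-7.7,0],[-2.15,-0.74,4.86,1.5,-8.2,-7.7,0],[-2.15,-0.74,4.86,1.5,-8.2,-7.7,0],[-2.15,-0.74,4.86,1.5,-8.2,-7.7,0],[-2.15,-0.74,4.86,1.5,-8.2,-7.7,0],[-2.15,-0.74,4.86,1.5,-8.2,-7.7,0],[-2.15,-0.74,4.86,1.5,-8.2,-7.7,0],[-2.15,-0.74,4.86,1.5,-8.2,-7.7,0]]])

```text
time: 35.68
position: [0.457, 0.1095, 0.2614]
tool_rot: [-0.065, 0.265, 0.89, 0.366]
force: [1.2, -1.2, -2.0]
gripper_width: 0.628
```

send_rows(increments=[[[-2.9,-0.17,4.71,-13.6,-0.7,-10.8,0],[-2.9,-0.17,4.71,-13.6,-0.7,-10.8,0],[-2.9,-0.17,4.71,-13.6,-0.7,-10.8,0],[-2.9,-0.17,4.71,-13.6,-0.7,-10.8,0],[-2.9,-0.17,4.71,-13.6,-0.7,-10.8,0],[-2.9,-0.17,4.71,-13.6,-0.7,-10.8,0],[-2.9,-0.17,4.71,-13.6,-0.7,-10.8,0],[-2.9,-0.17,4.71,-13.6,-0.7,-10.8,0],[-2.9,-0.17,4.71,-13.6,-0.7,-10.8,0],[-2.9,-0.17,4.71,-13.6,-0.7,-10.8,0],[-3.55,0.69,4.03,-10.6,12.7,-16.7,0],[-3.55,0.69,4.03,-10.6,12.7,-16.7,0],[-3.55,0.69,4.03,-10.6,12.7,-16.7,0],[-3.55,0.69,4.03,-10.6,12.7,-16.7,0],[-3.55,0.69,4.03,-10.6,12.7,-16.7,0],[-3.55,0.69,4.03,-10.6,12.7,-16.7,0],[-3.55,0.69,4.03,-10.6,12.7,-16.7,0],[-3.55,0.69,4.03,-10.6,12.7,-16.7,0],[-3.55,0.69,4.03,-10.6,12.7,-16.7,0],[-3.55,0.69,4.03,-10.6,12.7,-16.7,0]]])

```text
time: 37.35
position: [0.4862, -0.2756, 0.2406]
tool_rot: [-0.138, 0.75, 0.164, 0.625]
force: [0.3, 0.1, -1.8]
gripper_width: 0.631
```

send_rows(increments=[[[0,0,0,0,0,0,0]]])

```text
time: 37.43
position: [0.4853, -0.2766, 0.2396]
tool_rot: [-0.139, 0.751, 0.162, 0.625]
force: [-0.2, 0.0, -1.9]
gripper_width: 0.627
```

Run:
```python
from p3 import *
from cyl import cyl
T,q=now()
for n in ("wrist","side","top"):
    p,d,P=shot(n); save(p,n+"13")
    for k in arm.cut_out(n,"cup")[:4]:
        x=P[cv2.erode(k["region"].astype(np.uint8),np.ones((3,3)))>0]; x=x[~np.isnan(x[:,0])]
        if len(x)<40: continue
        if np.median(x[:,2])<.14: continue
        top=np.percentile(x[:,2],98); t=x[x[:,2]>top-.012]
        f=lambda v:np.hypot(*( (x-np.array([0,0,.24]))[:,:2]-v[:2]-np.outer(x[:,2]-.24,v[2:])).T)-.0332
        s=least_squares(f,[*np.median(x[:,:2],0),0,0],loss="soft_l1",f_scale=.002)
        print(n,round(k["score"],2),np.int32(k["rect"]),len(x),"z",np.percentile(x[:,2],[2,98]).round(3),"rim mid",((t.min(0)+t.max(0))/2).round(3),"axis@.24",s.x[:2].round(4),"tilt",s.x[2:].round(3),"res",np.median(abs(s.fun)).round(4))
pad=np.array([.4677,-.2833,.02+.0565]);o=.022
U=lean(90,25,10)
chain(T,q,[(pad+[0,0,.03]+o*U[:,2],U,14),(pad+o*U[:,2],U,6)])
```

```text
t 37.4333 q [-1.1961, 0.5869, 2.1406, 1.4468, 1.4277, -1.1469] w 0.627 F [-0.2  0.  -1.9]
[[0.1659, 0.4162, 0.894, 0.4853], [0.0696, -0.9093, 0.4104, -0.2766], [0.9837, -0.0059, -0.1798, 0.2396]]
side 0.82 [352 150 381 203] 947 z [0.193 0.278] rim mid [ 0.468 -0.283  0.272] axis@.24 [ 0.4693 -0.2823] tilt [ 0.006 -0.028] res 0.0011
top 0.68 [401 159 434 191] 550 z [0.19 0.28] rim mid [ 0.469 -0.28   0.275] axis@.24 [ 0.4663 -0.2788] tilt [ 0.111 -0.105] res 0.0031
14 x [0.02, 0.03, -0.03, -9.6, -0.1, 1.9] |step [0.   0.02 0.   0.   0.   0.03] ikerr 6e-25 end [ 0.487 -0.274  0.103] q [-1.19  0.89  2.16  1.5   1.4  -1.48] minz 0.103 wristz 0.153
6 x [0.01, -0.01, 0.0, -4.9, 0.1, 0.9] |step [0.   0.01 0.   0.   0.   0.01] ikerr 2e-29 end [ 0.487 -0.274  0.073] q [-1.19  0.96  2.15  1.51  1.4  -1.53] minz 0.073 wristz 0.123
```

send_rows(increments=[[[0,0,0,-9.8,0,1.8,0],[0,0,0,-9.8,0,1.8,0],[0,0,0,-9.8,0,1.8,0],[0,0,0,-9.8,0,1.8,0],[0,0,0,-9.8,0,1.8,0],[0,0,0,-9.8,0,1.8,0],[0,0,0,-9.8,0,1.8,0],[0,0,0,-9.8,0,1.8,0],[0,0,0,-9.8,0,1.8,0],[0,0,0,-9.8,0,1.8,0],[0,0,0,-9.8,0,1.8,0],[0,0,0,-9.8,0,1.8,0],[0,0,0,-9.8,0,1.8,0],[0,0,0,-9.8,0,1.8,0],[0,0,0,-9.8,0,1.8,0],[0,0,0,-9.8,0,1.8,0],[0,0,0,0,0,0,0]]])

```text
time: 39.15
position: [0.4871, -0.2744, 0.0807]
tool_rot: [-0.139, 0.749, 0.166, 0.626]
force: [-0.8, 0.3, -1.7]
gripper_width: 0.626
```

send_rows(increments=[[[0,0,0,-3,0,0.5,0],[0,0,0,-3,0,0.5,0],[0,0,0,0,0,0,0]]])

```text
time: 39.4
position: [0.4872, -0.2745, 0.0763]
tool_rot: [-0.138, 0.749, 0.167, 0.626]
force: [0.3, 0.4, -1.2]
gripper_width: 0.628
```

```bash
cat > cupz.py <<'E'
from plan import *
T,q=now()
for n in ("side","top"):
    p,d,P=shot(n); save(p,n+"14")
    for k in arm.cut_out(n,"cup")[:5]:
        x=P[cv2.erode(k["region"].astype(np.uint8),np.ones((2,2)))>0]; x=x[~np.isnan(x[:,0])]
        if len(x)<40: continue
        top=np.percentile(x[:,2],97); t=x[x[:,2]>top-.008]
        s=least_squares(lambda v:np.hypot(*(x[:,:2]-v[:2]-np.outer(x[:,2]-.06,v[2:])).T)-.0332,[*np.median(x[:,:2],0),0,0],loss="soft_l1",f_scale=.002) 
        print(n,round(k["score"],2),np.int32(k["rect"]),len(x),"top",round(top,4),"rim mid",((t.min(0)+t.max(0))/2).round(3),np.ptp(t,axis=0).round(3),"ax",s.x.round(3))
E
python3 cupz.py
```

```text
t 39.4 q [-1.1906, 0.9448, 2.1499, 1.506, 1.3944, -1.5244] w 0.628 F [ 0.3  0.4 -1.2]
[[0.161, 0.423, 0.8917, 0.4872], [0.0765, -0.9061, 0.416, -0.2745], [0.984, 0.0012, -0.1783, 0.0763]]
side 0.88 [367 248 405 298] 1517 top 0.1073 rim mid [ 0.473 -0.414  0.105] [0.068 0.068 0.01 ] ax [ 0.474 -0.412 -0.018 -0.035]
side 0.8 [332 199 360 232] 597 top 0.1081 rim mid [ 0.462 -0.19   0.106] [0.064 0.149 0.011] ax [ 0.463 -0.152 -0.023 -0.047]
side 0.78 [353 217 379 269] 733 top 0.1132 rim mid [ 0.469 -0.283  0.11 ] [0.065 0.07  0.01 ] ax [ 0.469 -0.281  0.016 -0.037]
top 0.93 [393 173 420 201] 497 top 0.1159 rim mid [ 0.468 -0.282  0.114] [0.066 0.069 0.011] ax [ 0.465 -0.278  0.106 -0.088]
top 0.74 [432 174 463 198] 500 top 0.1103 rim mid [ 0.471 -0.412  0.108] [0.066 0.067 0.012] ax [ 0.472 -0.408  0.032 -0.103]
top 0.66 [351 175 375 205] 434 top 0.1104 rim mid [ 0.46  -0.154  0.11 ] [0.066 0.066 0.013] ax [ 0.457 -0.147  0.115 -0.142]
top 0.33 [220 171 263 214] 1518 top 0.0439 rim mid [0.475 0.232 0.045] [0.024 0.023 0.019] ax [ 0.452  0.271 -0.466  0.83 ]
```

send_rows(increments=[[[0,0,0,-2,0,0.3,0],[0,0,0,-1.2,0,0.2,0],[0,0,0,0,0,0,0],[0,0,0,0,0,0,0]]])

```text
time: 39.93
position: [0.4871, -0.2746, 0.0734]
tool_rot: [-0.138, 0.749, 0.167, 0.626]
force: [-0.8, -0.8, 1.7]
gripper_width: 0.629
```

send_rows(increments=[[[0,0,0,0,0,0,80],[0,0,0,0,0,0,100],[0,0,0,0,0,0,100],[0,0,0,0,0,0,100],[0,0,0,0,0,0,100],[0,0,0,0,0,0,100]]])

```text
time: 40.43
position: [0.4871, -0.2745, 0.0733]
tool_rot: [-0.138, 0.749, 0.167, 0.626]
force: [0.7, 0.7, 0.3]
gripper_width: 0.999
```

```bash
python3 cupz.py
```

```text
t 40.4333 q [-1.1907, 0.9515, 2.1488, 1.5068, 1.3941, -1.53] w 0.999 F [0.7 0.7 0.3]
[[0.1611, 0.4231, 0.8917, 0.4871], [0.0764, -0.9061, 0.4161, -0.2745], [0.984, 0.0011, -0.1782, 0.0733]]
side 0.9 [352 219 380 270] 722 top 0.1103 rim mid [ 0.468 -0.284  0.108] [0.066 0.071 0.01 ] ax [ 0.469 -0.282 -0.019 -0.034]
side 0.9 [333 199 359 242] 683 top 0.1082 rim mid [ 0.462 -0.154  0.106] [0.065 0.073 0.011] ax [ 0.463 -0.152 -0.01  -0.041]
side 0.59 [366 247 402 297] 1495 top 0.1074 rim mid [ 0.473 -0.414  0.105] [0.066 0.069 0.011] ax [ 0.474 -0.412 -0.011 -0.035]
top 0.89 [349 178 375 204] 421 top 0.1098 rim mid [ 0.457 -0.154  0.108] [0.06  0.066 0.01 ] ax [ 0.457 -0.148  0.131 -0.138]
top 0.82 [434 175 463 196] 517 top 0.1095 rim mid [ 0.47  -0.414  0.107] [0.063 0.069 0.01 ] ax [ 0.472 -0.409  0.029 -0.099]
top 0.7 [391 175 417 201] 489 top 0.1122 rim mid [ 0.467 -0.283  0.11 ] [0.064 0.069 0.011] ax [ 0.464 -0.278  0.101 -0.11 ]
```

send_rows(increments=[[[0,0,0,0,0,-8,100],[0,0,0,0,0,-12,100],[0,0,0,0,0,-12,100],[0,0,0,0,0,-12,100],[0,0,0,0,0,-12,100],[0,0,0,0,0,-12,100],[0,0,0,0,0,-12,100],[0,0,0,0,0,-12,100],[0,0,0,20,0,-5,100],[0,0,0,20,0,-5,100],[0,0,0,20,0,-5,100],[0,0,0,20,0,-5,100],[0,0,0,20,0,-5,100],[0,0,0,20,0,-5,100],[0,0,0,20,0,-5,100],[0,0,0,20,0,-5,100]]])

```text
time: 41.97
position: [0.3945, -0.3172, 0.2552]
tool_rot: [-0.138, 0.749, 0.166, 0.626]
force: [0.1, -0.5, -0.7]
gripper_width: 1.0
```

```bash
python3 - <<'E'
from p3 import *
T,q=now()
F=tilt(0,-60,-1); g=np.array([.476,.232,.13])
for az in(-60,-90,-30):
    F=tilt(0,az,-1); qt,e=ik(g,F,[np.array([.4,.5,1.8,0,.9,.3])]); print(az,np.round(qt,2),e)
F=tilt(0,-60,-1); qt,e=ik(g,F,[np.array([.4,.5,1.8,0,.9,.3])])
qm=(q+qt)/2; qm[1]-=.15; print(np.round(fk(qm)[0],3),np.round(wrist(qm),3))
T,q=jpath(T,q,qm,2,10); T,q=jpath(T,q,qt,2,10)
E
python3 cupz.py | head -6
```

```text
t 41.9667 q [-1.4134, 0.5574, 2.1259, 1.2426, 1.5304, -1.132] w 1.0 F [ 0.1 -0.5 -0.7]
[[0.1616, 0.4228, 0.8917, 0.3945], [0.0763, -0.9062, 0.4159, -0.3172], [0.9839, 0.0008, -0.1787, 0.2552]]
-60 [ 0.33  0.44  1.87 -0.    0.83 -0.19] 3.737267057083431e-31
-90 [ 0.33  0.44  1.87 -0.    0.83  0.33] 4.4017272318960945e-28
-30 [ 0.33  0.44  1.87 -0.    0.83 -0.72] 9.34565727349201e-19
[ 0.449 -0.011  0.197] [ 0.432 -0.183  0.43 ]
10 x [2.99, -2.14, -0.65, 1.5, -10.9, 16.0] |step [0.04 0.02 0.01 0.03 0.02 0.02] ikerr 4e-21 end [ 0.446 -0.137  0.217] q [-0.98  0.45  2.06  0.93  1.36 -0.9 ] minz 0.217 wristz 0.316
10 x [1.71, -2.41, -1.54, 6.0, -4.9, 10.4] |step [0.05 0.02 0.01 0.04 0.02 0.03] ikerr 2e-20 end [ 0.449 -0.011  0.198] q [-0.54  0.35  2.    0.62  1.18 -0.66] minz 0.198 wristz 0.376
10 x [1.0, -2.11, -1.77, 7.1, 0.9, 9.1] |step [0.04 0.01 0.01 0.04 0.02 0.03] ikerr 5e-21 end [0.46  0.093 0.15 ] q [-0.11  0.39  1.93  0.31  1.01 -0.43] minz 0.150 wristz 0.425
10 x [-0.23, -1.78, -2.24, 12.4, 5.9, 3.8] |step [0.04 0.01 0.01 0.04 0.02 0.03] ikerr 1e-19 end [0.476 0.232 0.13 ] q [ 0.33  0.44  1.87 -0.    0.83 -0.2 ] minz 0.130 wristz 0.420
t 41.9667 q [-1.4134, 0.5574, 2.1259, 1.2426, 1.5304, -1.132] w 1.0 F [ 0.1 -0.5 -0.7]
[[0.1616, 0.4228, 0.8917, 0.3945], [0.0763, -0.9062, 0.4159, -0.3172], [0.9839, 0.0008, -0.1787, 0.2552]]
side 0.96 [334 198 359 239] 740 top 0.1079 rim mid [ 0.462 -0.155  0.106] [0.066 0.072 0.012] ax [ 0.463 -0.152 -0.017 -0.03 ]
side 0.79 [368 248 402 299] 1446 top 0.1069 rim mid [ 0.473 -0.413  0.105] [0.067 0.072 0.011] ax [ 0.474 -0.412 -0.01  -0.037]
side 0.77 [353 220 379 268] 1039 top 0.1094 rim mid [ 0.468 -0.318  0.106] [0.065 0.138 0.01 ] ax [ 0.469 -0.282 -0.014 -0.037]
top 0.83 [349 178 378 206] 458 top 0.1109 rim mid [ 0.46  -0.154  0.109] [0.066 0.067 0.012] ax [ 0.456 -0.149  0.126 -0.112]
```

send_rows(increments=[[[2.99,-2.14,-0.65,1.5,-10.9,16,100],[2.99,-2.14,-0.65,1.5,-10.9,16,100],[2.99,-2.14,-0.65,1.5,-10.9,16,100],[2.99,-2.14,-0.65,1.5,-10.9,16,100],[2.99,-2.14,-0.65,1.5,-10.9,16,100],[2.99,-2.14,-0.65,1.5,-10.9,16,100],[2.99,-2.14,-0.65,1.5,-10.9,16,100],[2.99,-2.14,-0.65,1.5,-10.9,16,100],[2.99,-2.14,-0.65,1.5,-10.9,16,100],[2.99,-2.14,-0.65,1.5,-10.9,16,100],[1.71,-2.41,-1.54,6,-4.9,10.4,100],[1.71,-2.41,-1.54,6,-4.9,10.4,100],[1.71,-2.41,-1.54,6,-4.9,10.4,100],[1.71,-2.41,-1.54,6,-4.9,10.4,100],[1.71,-2.41,-1.54,6,-4.9,10.4,100],[1.71,-2.41,-1.54,6,-4.9,10.4,100],[1.71,-2.41,-1.54,6,-4.9,10.4,100],[1.71,-2.41,-1.54,6,-4.9,10.4,100],[1.71,-2.41,-1.54,6,-4.9,10.4,100],[1.71,-2.41,-1.54,6,-4.9,10.4,100]]])

```text
time: 43.83
position: [0.4494, -0.0105, 0.1954]
tool_rot: [-0.227, 0.745, 0.589, 0.217]
force: [-0.2, -0.9, -0.0]
gripper_width: 1.0
```

send_rows(increments=[[[1,-2.11,-1.77,7.1,0.9,9.1,100],[1,-2.11,-1.77,7.1,0.9,9.1,100],[1,-2.11,-1.77,7.1,0.9,9.1,100],[1,-2.11,-1.77,7.1,0.9,9.1,100],[1,-2.11,-1.77,7.1,0.9,9.1,100],[1,-2.11,-1.77,7.1,0.9,9.1,100],[1,-2.11,-1.77,7.1,0.9,9.1,100],[1,-2.11,-1.77,7.1,0.9,9.1,100],[1,-2.11,-1.77,7.1,0.9,9.1,100],[1,-2.11,-1.77,7.1,0.9,9.1,100],[-0.23,-1.78,-2.24,12.4,5.9,3.8,100],[-0.23,-1.78,-2.24,12.4,5.9,3.8,100],[-0.23,-1.78,-2.24,12.4,5.9,3.8,100],[-0.23,-1.78,-2.24,12.4,5.9,3.8,100],[-0.23,-1.78,-2.24,12.4,5.9,3.8,100],[-0.23,-1.78,-2.24,12.4,5.9,3.8,100],[-0.23,-1.78,-2.24,12.4,5.9,3.8,100],[-0.23,-1.78,-2.24,12.4,5.9,3.8,100],[-0.23,-1.78,-2.24,12.4,5.9,3.8,100],[-0.23,-1.78,-2.24,12.4,5.9,3.8,100]]])

```text
time: 45.5
position: [0.4764, 0.232, 0.1273]
tool_rot: [0.0, 0.498, 0.867, -0.001]
force: [0.7, 0.6, -0.4]
gripper_width: 1.002
```

send_rows(increments=[[[0,0,0,0,0,0,100],[0,0,0,0,0,0,100]]])

```text
time: 45.67
position: [0.4759, 0.232, 0.1275]
tool_rot: [-0.001, 0.499, 0.867, -0.001]
force: [0.4, -0.3, -0.6]
gripper_width: 1.002
```

```bash
cat > lidfit.py <<'E'
from tl import *
def circ(x,r):
    s=least_squares(lambda v:np.hypot(x[:,0]-v[0],x[:,1]-v[1])-r,x[:,:2].mean(0),loss="soft_l1",f_scale=.002); return s.x,np.median(abs(s.fun))
def edgefit(reg,P,z,T,n="wrist",r=.0725):
    """circle through the silhouette of a flat disc of height z"""
    c=arm.get_calibration(n); M=T@c["tool_from_camera"] if n=="wrist" else np.array(c["T"]); f=200/np.tan(np.radians(c["vertical_fov"])/2)
    e=reg.astype(np.uint8)-cv2.erode(reg.astype(np.uint8),np.ones((3,3))); v,u=np.nonzero(e)
    ok=(u>3)&(u<636)&(v>3)&(v<396); u,v=u[ok],v[ok]
    d=np.c_[(u-c["cx"])/f,-(v-c["cy"])/f,-np.ones(len(u))]@M[:3,:3].T; o=M[:3,3]; X=o+d*((z-o[2])/d[:,2])[:,None]
    return circ(X,r)
E
python3 - <<'E'
from lidfit import *
T,q=now()
p,d,P=shot("wrist"); save(p,"w15")
for k in arm.cut_out("wrist","lid")[:2]:
    x=P[k["region"]]; x=x[~np.isnan(x[:,0])]; print("lid",round(k["score"],2),np.int32(k["rect"]),"flange z",np.percentile(x[:,2],[10,50,90,98]).round(4),"edge",edgefit(k["region"],P,.013,T))
    t=x[x[:,2]>.038]; print("knob top",len(t),((t.min(0)+t.max(0))/2).round(4),np.ptp(t,axis=0).round(3)) if len(t) else 0
F=tilt(0,-60,-1)
chain(T,q,[(np.array([.476,.232,.02]),F,11)])
E
```

```text
t 45.6667 q [0.3291, 0.444, 1.8682, -0.001, 0.8318, -0.1967] w 1.002 F [ 0.4 -0.3 -0.6]
[[-0.5025, 0.8646, -0.0021, 0.4759], [0.8646, 0.5025, -0.0015, 0.232], [-0.0002, -0.0026, -1.0, 0.1275]]
lid 0.8 [239  98 399 258] flange z [0.0112 0.0121 0.0132 0.047 ] edge (array([0.47433204, 0.23226046]), np.float64(0.0014670896914633288))
knob top 823 [0.4742 0.2322 0.0434] [0.025 0.025 0.01 ]
11 x [-0.01, 0.0, 0.02, 0.0, 0.0, 9.8] |step [0.   0.02 0.01 0.   0.02 0.  ] ikerr 3e-25 end [0.476 0.232 0.02 ] q [ 0.33  0.61  1.95 -0.    0.58 -0.19] minz 0.020 wristz 0.309
```

send_rows(increments=[[[0,0,0,0.8,-1.4,9.8,100],[0,0,0,0,0,9.8,100],[0,0,0,0,0,9.8,100],[0,0,0,0,0,9.8,100],[0,0,0,0,0,9.8,100],[0,0,0,0,0,9.8,100],[0,0,0,0,0,9.8,100],[0,0,0,0,0,9.8,100],[0,0,0,0,0,9.8,100],[0,0,0,0,0,9.8,100],[0,0,0,0,0,8,100],[0,0,0,0,0,0,0],[0,0,0,0,0,0,0],[0,0,0,0,0,0,0],[0,0,0,0,0,0,0],[0,0,0,0,0,0,0],[0,0,0,0,0,0,0],[0,0,0,0,0,0,0],[0,0,0,0,0,0,0]]])

```text
time: 47.35
position: [0.4752, 0.2316, 0.023]
tool_rot: [0.001, 0.5, 0.866, -0.0]
force: [-0.1, -0.8, 0.2]
gripper_width: -0.0
```

send_rows(increments=[[[0,0,0,0,0,-10,0],[0,0,0,0,0,-12,0],[0,0,0,0,0,-12,0],[0,0,0,0,0,-12,0],[0,0,0,0,0,-12,0],[0,0,0,0,0,-12,0],[0,0,0,0,0,-12,0],[0,0,0,0,0,-12,0],[0,0,0,0,0,-12,0],[0,0,0,0,0,-12,0],[0,0,0,0,0,0,0]]])

```text
time: 48.27
position: [0.4759, 0.232, 0.1435]
tool_rot: [0.002, 0.499, 0.866, 0.001]
force: [-0.2, 0.4, 0.9]
gripper_width: 0.003
```

Run:
```python
from lidfit import *
T,q=now()
for n in("wrist","top"):
    p,d,P=shot(n); save(p,n+"16")
    for k in arm.cut_out(n,"lid")[:1]:
        x=P[cv2.erode(k["region"].astype(np.uint8),np.ones((3,3)))>0]; x=x[~np.isnan(x[:,0])]
        z=np.median(x[:,2]); f=x[abs(x[:,2]-z)<.01]; A=np.c_[f[:,:2]-f[:,:2].mean(0),np.ones(len(f))]; pl=np.linalg.lstsq(A,f[:,2],rcond=None)[0]
        print(n,round(k["score"],2),np.int32(k["rect"]),"z",round(z,4),"slope",pl[:2].round(3),"edge",edgefit(k["region"],P,z,T,n))
    for k in arm.cut_out(n,"tub")[:1]:
        x=P[k["region"]]; x=x[~np.isnan(x[:,0])]; t=x[abs(x[:,2]-.076)<.004]
        if len(t)>20: print("tub",n,round(k["score"],2),circ(t,.068),len(t),edgefit(k["region"],P,.075,T,n,.07))
F=tilt(0,-60,-1)
chain(T,q,[(np.array([.5032,.0434,.14]),F,14)])
```

```text
t 48.2667 q [0.3293, 0.42, 1.8564, -0.0012, 0.861, -0.1946] w 0.003 F [-0.2  0.4  0.9]
[[-0.501, 0.8654, 0.0042, 0.4759], [0.8654, 0.501, 0.0004, 0.232], [-0.0017, 0.0038, -1.0, 0.1435]]
wrist 0.9 [239 101 396 247] z 0.0121 slope [-0.  0.] edge (array([0.47436119, 0.23214741]), np.float64(0.0012841083433215716))
top 0.63 [236 170 268 217] z 0.0128 slope [-0.     0.007] edge (array([0.47509644, 0.23633748]), np.float64(0.0032193775720166726))
14 x [0.02, 0.01, 0.0, -12.6, -5.1, 0.2] |step [0.03 0.   0.01 0.   0.   0.03] ikerr 8e-24 end [0.502 0.044 0.141] q [-0.04  0.39  1.91  0.    0.83 -0.57] minz 0.141 wristz 0.430
```

Run:
```python
from lidfit import *
T,q=now()
p,d,P=shot("wrist"); save(p,"w17")
X=(P-T[:3,3])@T[:3,:3]
m=(abs(X[...,0])<.03)&(abs(X[...,1])<.03)&(X[...,2]<.05)&(X[...,2]>-.15)
x=X[m]; print(m.sum(),"z pct",np.percentile(x[:,2],[1,50,90,99,100]).round(4))
for a in np.arange(-.08,.02,.01):
    k=abs(x[:,2]-a)<.005
    if k.sum(): print(round(a,3),k.sum(),"x",np.percentile(x[k,0],[2,98]).round(3),"y",np.percentile(x[k,1],[2,98]).round(3))
k=np.argwhere(m); print(k.min(0),k.max(0), d[d>0].min())
save(p[150:400,170:470],"w17c")
```

```text
t 48.5667 q [0.3293, 0.4247, 1.8593, -0.0013, 0.8584, -0.1946] w 0.001 F [-0.   0.1 -0.1]
[[-0.501, 0.8655, -0.0004, 0.4748], [0.8655, 0.501, -0.0012, 0.2316], [-0.0008, -0.001, -1.0, 0.1402]]
23577 z pct [-0.1252 -0.0972 -0.0707 -0.0428 -0.0362]
-0.08 2915 x [-0.008  0.014] y [-0.027  0.027]
-0.07 1029 x [-0.01   0.012] y [-0.011  0.011]
-0.06 841 x [0.006 0.011] y [-0.013  0.013]
-0.05 724 x [0.006 0.011] y [-0.013  0.013]
-0.04 363 x [0.006 0.011] y [-0.013  0.012]
[244 205] [399 432] 0.06263744
```

View pics/w17c.png

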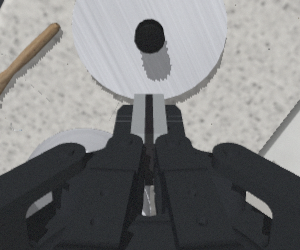

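send_rows(increments=[[[0,0,0,0.8,0,8,100],[0,0,0,0,0,10,100],[0,0,0,0,0,10,100],[0,0,0,0,0,10,100],[0,0,0,0,0,10,100],[0,0,0,0,0,10,100],[0,0,0,0,0,10,100],[0,0,0,0,0,10,100],[0,0,0,0,0,10,100],[0,0,0,0,0,10,100],[0,0,0,0,0,10,100],[0,0,0,0,0,10,100],[0,0,0,0,0,10,100],[0,0,0,0,0,10,100],[0,0,0,0,0,10,100],[0,0,0,0,0,6,100],[0,0,0,0,0,0,100]]])

```text
time: 50.03
position: [0.4743, 0.2321, -0.0146]
tool_rot: [-0.0, 0.5, 0.866, -0.001]
force: [0.7, 0.1, 0.4]
gripper_width: 1.003
```

send_rows(increments=[[[0,0,0,0,0,0,0],[0,0,0,0,0,0,0],[0,0,0,0,0,0,0],[0,0,0,0,0,0,0],[0,0,0,0,0,0,0],[0,0,0,0,0,0,0],[0,0,0,0,0,0,0],[0,0,0,0,0,0,0]]])

```text
time: 50.7
position: [0.4749, 0.2323, -0.0125]
tool_rot: [0.001, 0.5, 0.866, 0.0]
force: [-1.9, -0.9, 6.3]
gripper_width: 0.287
```

Gripped (0.287 ≈ 25 mm). Lift.

send_rows(increments=[[[0,0,0,0,0,-8,0],[0,0,0,0,0,-12,0],[0,0,0,0,0,-12,0],[0,0,0,0,0,-12,0],[0,0,0,0,0,-12,0],[0,0,0,0,0,-12,0],[0,0,0,0,0,-12,0],[0,0,0,0,0,-12,0],[0,0,0,0,0,-12,0],[0,0,0,0,0,-8,0],[0,0,0,0,0,0,0]]])

```text
time: 51.62
position: [0.4752, 0.2326, 0.1005]
tool_rot: [0.001, 0.5, 0.866, 0.001]
force: [0.4, 0.3, -2.5]
gripper_width: 0.277
```

```bash
cat > lt.py <<'E'
from lidfit import *
T,q=now()
for n in("wrist","top"):
    p,d,P=shot(n); save(p,n+"18")
    for k in arm.cut_out(n,"lid")[:1]:
        x=P[cv2.erode(k["region"].astype(np.uint8),np.ones((3,3)))>0]; x=x[~np.isnan(x[:,0])]
        z=np.median(x[:,2]); f=x[abs(x[:,2]-z)<.01]; A=np.c_[f[:,:2]-f[:,:2].mean(0),np.ones(len(f))]; pl=np.linalg.lstsq(A,f[:,2],rcond=None)[0]
        c,e=edgefit(k["region"],P,z,T,n); print(n,round(k["score"],2),np.int32(k["rect"]),"z",round(z,4),"slope",pl[:2].round(3),"edge",c,e,"lid-TCP",(c-T[:2,3]).round(4))
    for k in arm.cut_out(n,"tub")[:1]:
        x=P[k["region"]]; x=x[~np.isnan(x[:,0])]; t=x[abs(x[:,2]-.076)<.004]
        if len(t)>20: print("tub",n,round(k["score"],2),circ(t,.068),len(t))
E
python3 lt.py
python3 - <<'E'
from lidfit import *
T,q=now()
chain(T,q,[(np.array([.5032,.0434,.10]),tilt(0,-60,-1),14)])
E
```

```text
t 51.6167 q [0.3308, 0.4806, 1.8979, -0.0013, 0.7602, -0.193] w 0.277 F [ 0.4  0.3 -2.5]
[[-0.501, 0.8654, 0.003, 0.4752], [0.8655, 0.501, 0.0001, 0.2326], [-0.0015, 0.0026, -1.0, 0.1005]]
wrist 0.77 [174 102 466 365] z 0.1251 slope [0.002 0.001] edge [0.47237451 0.23702942] 0.005478326076243406 lid-TCP [-0.0029  0.0044]
top 0.86 [238 163 259 206] z 0.1238 slope [ 0.    -0.013] edge [0.47400716 0.23825113] 0.003687855137000054 lid-TCP [-0.0012  0.0057]
tub top 0.85 (array([0.50394708, 0.04357402]), np.float64(0.0009598992260038547)) 147
t 51.9167 q [0.3307, 0.4843, 1.8996, -0.0013, 0.7586, -0.193] w 0.282 F [-0.3 -1.2 -2.7]
[[-0.5009, 0.8655, -0.0005, 0.4744], [0.8655, 0.5009, -0.0011, 0.2322], [-0.0007, -0.001, -1.0, 0.0982]]
14 x [-0.0, 0.0, 0.0, -12.7, -5.0, -0.1] |step [0.03 0.   0.01 0.   0.   0.03] ikerr 2e-23 end [0.503 0.043 0.1  ] q [-0.04  0.45  1.95 -0.    0.73 -0.57] minz 0.098 wristz 0.388
```

send_rows(increments=[[[0,0,0,-12.7,-5,0,0],[0,0,0,-12.7,-5,0,0],[0,0,0,-12.7,-5,0,0],[0,0,0,-12.7,-5,0,0],[0,0,0,-12.7,-5,0,0],[0,0,0,-12.7,-5,0,0],[0,0,0,-12.7,-5,0,0],[0,0,0,-12.7,-5,0,0],[0,0,0,-12.7,-5,0,0],[0,0,0,-12.7,-5,0,0],[0,0,0,-12.7,-5,0,0],[0,0,0,-12.7,-5,0,0],[0,0,0,-12.7,-5,0,0],[0,0,0,-12.7,-5,0,0],[0,0,0,0,0,0,0],[0,0,0,0,0,0,0]]])

```text
time: 53.25
position: [0.5031, 0.0431, 0.0986]
tool_rot: [0.0, 0.5, 0.866, -0.0]
force: [-0.1, -0.0, -2.5]
gripper_width: 0.282
```

```bash
python3 lt.py
python3 - <<'E'
from lidfit import *
T,q=now()
p,d,P=shot("side")
for n,r,z in (("tub",.07,0),("lid",.0725,0)):
    for k in arm.cut_out("side",n)[:2]:
        x=P[k["region"]]; x=x[~np.isnan(x[:,0])]; print(n,round(k["score"],2),np.int32(k["rect"]),np.percentile(x,[2,98],axis=0).round(3).tolist())
chain(T,q,[(np.array([.5034,.0434,.056]),tilt(0,-60,-1),10)])
E
```

```text
t 53.25 q [-0.045, 0.4567, 1.9551, -0.001, 0.7298, -0.5676] w 0.282 F [-0.1 -0.  -2.5]
[[-0.4998, 0.8662, -0.0001, 0.5031], [0.8662, 0.4998, -0.0006, 0.0431], [-0.0005, -0.0004, -1.0, 0.0986]]
wrist 0.78 [175 103 463 365] z 0.1232 slope [-0.001  0.001] edge [0.50015325 0.04779536] 0.005882445467860542 lid-TCP [-0.0029  0.0047]
t 53.55 q [-0.0433, 0.456, 1.955, -0.0011, 0.7299, -0.568] w 0.283 F [-0.3  0.5 -1.9]
[[-0.5017, 0.8651, 0.0006, 0.5031], [0.8651, 0.5017, -0.0007, 0.044], [-0.0009, 0.0001, -1.0, 0.099]]
tub 0.59 [318 184 368 219] [[0.436, -0.026, 0.007], [0.57, 0.114, 0.076]]
lid 0.86 [315 158 368 183] [[0.437, -0.025, 0.114], [0.568, 0.098, 0.154]]
lid 0.73 [320 179 368 217] [[0.437, -0.024, 0.011], [0.568, 0.114, 0.076]]
10 x [0.0, 0.01, 0.01, -0.1, -0.0, 4.3] |step [0.   0.01 0.   0.   0.01 0.  ] ikerr 2e-30 end [0.504 0.043 0.056] q [-0.05  0.53  1.99  0.    0.63 -0.57] minz 0.056 wristz 0.346
```

send_rows(increments=[[[0,0,0,0,0,4.3,0],[0,0,0,0,0,4.3,0],[0,0,0,0,0,4.3,0],[0,0,0,0,0,4.3,0],[0,0,0,0,0,4.3,0],[0,0,0,0,0,4.3,0],[0,0,0,0,0,4.3,0],[0,0,0,0,0,4.3,0],[0,0,0,0,0,4.3,0],[0,0,0,0,0,4,0],[0,0,0,0,0,0,0]]])

```text
time: 54.62
position: [0.5029, 0.0434, 0.0555]
tool_rot: [0.0, 0.5, 0.866, -0.0]
force: [-0.6, 0.1, -2.0]
gripper_width: 0.284
```

Run:
```python
from lidfit import *
T,q=now()
p,d,P=shot("wrist")
k=arm.cut_out("wrist","lid")[0]; x=P[cv2.erode(k["region"].astype(np.uint8),np.ones((3,3)))>0]; x=x[~np.isnan(x[:,0])]
z=np.median(x[:,2]); f=x[abs(x[:,2]-z)<.01]; A=np.c_[f[:,:2]-f[:,:2].mean(0),np.ones(len(f))]; print("flange top z",z,"slope",np.linalg.lstsq(A,f[:,2],rcond=None)[0][:2].round(3))
```

```text
t 54.6167 q [-0.0444, 0.5273, 1.9898, -0.0013, 0.6249, -0.5681] w 0.284 F [-0.6  0.1 -2. ]
[[-0.5009, 0.8655, -0.0004, 0.5029], [0.8655, 0.5009, -0.0007, 0.0434], [-0.0004, -0.0007, -1.0, 0.0555]]
flange top z 0.08011166111055287 slope [-0.001  0.001]
```

send_rows(increments=[[[0,0,0,0,0,1.2,0],[0,0,0,0,0,0,0],[0,0,0,0,0,0,100],[0,0,0,0,0,0,100],[0,0,0,0,0,0,100],[0,0,0,0,0,0,100],[0,0,0,0,0,0,100],[0,0,0,0,0,0,100],[0,0,0,0,0,-8,100],[0,0,0,0,0,-12,100],[0,0,0,0,0,-12,100],[0,0,0,0,0,-12,100],[0,0,0,0,0,-12,100],[0,0,0,0,0,-12,100],[0,0,0,0,0,-12,100],[0,0,0,0,0,-12,100],[0,0,0,0,0,0,100],[0,0,0,0,0,0,100]]])

```text
time: 56.22
position: [0.5033, 0.0435, 0.1477]
tool_rot: [0.001, 0.5, 0.866, 0.0]
force: [-0.2, 0.7, 0.3]
gripper_width: 0.998
```

```bash
python3 lt.py; python3 cupz.py|tail -6
python3 - <<'E'
from lidfit import *
T=pose()[1]
p,d,P=shot("side")
for n in("lid","tub"):
    for k in arm.cut_out("side",n)[:2]:
        x=P[k["region"]]; x=x[~np.isnan(x[:,0])]; print(n,round(k["score"],2),np.int32(k["rect"]),np.percentile(x,[2,98],axis=0).round(3).tolist())
for k in arm.cut_out("side","piece_0")[:3]: print("piece seen",k["score"],k["rect"])
E
```

```text
t 56.2167 q [-0.0442, 0.3839, 1.907, -0.001, 0.8486, -0.5683] w 0.998 F [-0.2  0.7  0.3]
[[-0.501, 0.8655, 0.0021, 0.5033], [0.8655, 0.501, -0.0008, 0.0435], [-0.0018, 0.0014, -1.0, 0.1477]]
wrist 0.58 [226 101 411 282] z 0.0791 slope [-0.001  0.   ] edge [0.50296963 0.04330702] 0.001065873156057981 lid-TCP [-0.0004 -0.0002]
tub top 0.59 (array([ 0.51239398, -0.248224  ]), np.float64(0.009735959234933304)) 26
side 0.93 [333 198 359 241] 796 top 0.1089 rim mid [ 0.462 -0.2    0.106] [0.065 0.167 0.01 ] ax [ 0.463 -0.152 -0.007 -0.046]
side 0.86 [365 246 402 299] 1467 top 0.1071 rim mid [ 0.474 -0.414  0.105] [0.067 0.071 0.012] ax [ 0.474 -0.412 -0.014 -0.034]
side 0.78 [350 217 381 269] 1025 top 0.1096 rim mid [ 0.468 -0.285  0.107] [0.066 0.073 0.011] ax [ 0.469 -0.282 -0.01  -0.037]
top 0.84 [434 173 463 196] 513 top 0.1103 rim mid [ 0.471 -0.413  0.108] [0.067 0.069 0.01 ] ax [ 0.471 -0.409  0.045 -0.1  ]
top 0.66 [391 174 422 201] 473 top 0.1118 rim mid [ 0.468 -0.283  0.11 ] [0.066 0.069 0.01 ] ax [ 0.465 -0.278  0.075 -0.137]
top 0.57 [348 175 376 204] 428 top 0.1107 rim mid [ 0.46  -0.154  0.109] [0.065 0.066 0.012] ax [ 0.458 -0.146  0.111 -0.168]
lid 0.97 [318 171 368 196] [[0.44, -0.026, 0.002], [0.574, 0.298, 0.115]]
tub 0.89 [318 192 369 219] [[0.436, -0.024, 0.006], [0.565, 0.044, 0.072]]
piece seen 0.44 [300.7, 217.3, 321.1, 228.8]
```

```bash
python3 -c "
from rig import arm
print(arm.close_job())"
```

```text
the job is handed in; nothing more can be done
None
```

The job is handed in at about 57 s of the 72 s allowed, with the cup on the pad and the lid on the tub. My last checks met the stated limits. I could not count all six pieces in the tub, and no verdict is reported.

**What happened**
- **Pouring:** I lifted the full cup and began to pour over the tub, but it slipped out of the fingers and fell into the tub with the pieces still inside. I picked it out of the tub and emptied it there from the raised grip. The held weight fell to about 1.5 N, which matches an empty cup.
- **Placing the cup:** I laid the cup on the bench once and turned the gripper round for a better grip. Then I stood it on the pad.
- **Lid:** The first grasp closed above the knob. The shut fingertips sit about 36 mm behind the stated TCP, which probably also explains the slipped cup. The second grasp held, and the lid went on.

**Last checks**
- **Cup:** it stands upright within about 2 mm of the pad's centre. Its rim is about 1 to 3 mm above the neighbours' rims, where the pad's thickness would give 2 mm.
- **Lid:** the top of its flange reads 79 mm where 80 mm was expected, with a slope of about 0.001. It is centred on the tub to about 1 mm.
- **Other cups:** the two cups in the row are where they started, within 1 to 2 mm.

**Not confirmed**
- **Piece count:** the top view before the lid went on showed both reducers and several nuts in the tub. No piece showed outside it in the last side view, apart from one weak detection where the tape lies.
- **Spanner, tape and brush:** I did not measure them again at the end; they were not deliberately touched.

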